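# Latch a spring-opened casting mould

## Task

Close the two-part plaster mould with the draw latch on its top: hook the wire loop down behind the keeper on the far half and back under its nose, then press the lever flat, over centre, so that the halves are drawn together and stay latched. Work by feel and do not force anything, and leave the rinse jar, the black pounce bag and the small blue pot where they stand.

Things in the scene. Friction and masses are not known exactly. Their poses are not given: they have to be found in the camera images.
- mould: White plaster mould on a plywood board 205x130x12 mm, fixed to the table. Origin on the table; x runs along the latch's pull from near half to far half, y across, z up. Near half: fixed, x -100 to 0 mm, 100 mm wide, top at z 72 mm, with a pour notch at its edge. Far half: 70 mm long, same width and top, slides along x. The steel latch lies on top at y 0, its keeper on the far half.
- far_half (a joint): Gap between the halves along mould x, m. At the start 0.014, held open by springs (13 N, rising 0.6 N per mm closed). Latched, the gap is about 1 to 9 mm, depending on where the keeper is set.
- lever_pivot (a point): Hinge axis of the lever (along mould y), at mould x -25, z 90 mm. The loop is pinned to the lever 15 mm from this axis, at 100 deg when the lever is upright (angle in the mould x-z plane from +x toward +z), and turns with it. So with the grip bar carried along, lever and loop follow as a two-bar linkage, pin above the pivot.
- lever (a joint): Lever angle, rad: 0 upright, negative leans to the far half, +1.571 flat toward the near end, on its stop. Stays where left (0.04 N m). With the loop hooked it springs back until about 1.25 (dead centre) and is pulled flat beyond that. Pressing at 45 mm takes up to about 8 N; more than 25 N bends it.
- lever_end (a point): Point on the lever's centre line 55 mm from the pivot. The lever is a steel strip 16 mm wide and 5 mm thick with a 7 mm rounded end, 58 mm long from the pivot.
- loop (a joint): Angle of the wire loop relative to the lever, rad. The loop's rise above level, toward the far half, is joint lever + joint loop. Stays where left (0.025 N m).
- loop_bar (a point): Middle of the loop's hook bar: a 6 mm steel rod along mould y between the two loop wires (29 mm apart, 4.4 mm thick), 62 mm from the loop's pin on the lever. This bar goes behind the keeper's nose.
- loop_grip (a point): Middle of the loop's grip bar: round, 12 mm thick, along mould y, 38 mm long, with flat ends, 20 mm above the hook bar (square to the loop's long wires), on two upright wires at y +-14.5 mm. Take it by its two ends, fingers closing along mould y; lean the tool along as the loop tips, or it slips.
- keeper_seat (a point): On the far half, 8 mm above its top: centre of the seated hook bar IF the keeper sits mid-slot. It is screwed on up to 3 mm either way along mould x, and that setting is not measured: feel for it. The bar goes down through the keeper's slot, then back (-x) under the nose. More than 35 N between loop and keeper bends them.
- keeper_top (a point): On the far half, middle of the nominal slot's mouth, 6 mm beyond and 7.8 mm above keeper_seat. Keeper 20 mm wide; x from its true seat: post -11 to -3 mm; crown on it -11 to +1.5 mm, 4 mm thick, overhanging as the nose; open slot +1.5 to +10.5 mm, floor 3 mm below the seat; fence +10.5 to +15.5 mm. Crown and fence tops 7.8 mm above the seat.
- rinse_jar: Glass rinse jar, 54 mm wide, 61 mm high, loose; origin under its middle. Bystander.
- pounce_pad: Black tied cloth bag, 35x39x40 mm, loose; origin under its middle. Bystander.
- blue_pot: Small dark blue lidded pot, 66 mm wide, 62 mm high, loose; origin under its middle. Bystander.

How it is judged (in metres and radians):
On the way, in this order (a step that is already met when the one before it is completed fails the run):
1. the hook bar is down behind the keeper's nose, with the lever still up (z of loop_bar in the frame of keeper_seat below 0.003 m and x of loop_bar in the frame of keeper_seat between -0.0055 and 0.0115 m and value of joint lever below 1 rad), for 0.2 s.
2. the lever is pressed flat with the far half drawn in (value of joint lever above 1.5 rad and value of joint far_half below 0.0105 m), for 0.2 s.
At the end, for the whole second after the job is handed in: The lever lies flat (within 0.07 rad) and stays there by itself, the hook bar is seated under the keeper's nose, and the far half is drawn in to a gap of under 10.5 mm (all of step 2 and z of loop_bar in the frame of keeper_seat below 0.003 m and x of loop_bar in the frame of keeper_seat between -0.0055 and 0.0055 m and velocity of joint lever between -0.05 and 0.05 rad/s); the robot touches nothing.
It fails at once if the lever is pressed with more than 25 N (contact force between the fingers and lever_c0 above 25 N or contact force between the fingers and lever_c2 above 25 N).
It fails at once if the loop is forced against the keeper with more than 35 N (contact force between loop and far_half above 35 N).
It fails at once if the rinse jar is moved more than 20 mm (distance of rinse_jar from where it was at the start of the episode above 0.02 m).
It fails at once if the pounce bag is moved more than 20 mm (distance of pounce_pad from where it was at the start of the episode above 0.02 m).
It fails at once if the blue pot is moved more than 20 mm (distance of blue_pot from where it was at the start of the episode above 0.02 m).
It also fails if it takes over 69 s, if anything falls off the work surface, if the arm or the gripper's body presses on something with over 40 N, if the wrist force passes 120 N, or if a joint passes its speed limit or range.

## Robot

A 6-joint arm with a two-finger parallel gripper is mounted at the origin on a cart in front of the work surface, level with it; the furniture and walls round the work are solid. World frame = base frame: x ahead of the robot, y to its left, z up, the work surface at z = 0. Lengths are in mm, angles in rad, forces in N, time in s.
With the tool pointing down it reaches from about 350 to 975 mm from the base axis. Payload 7.1 kg.
Tool frame: the origin (TCP) lies midway between the tips of the shut fingers; the grasp point (between the pads) lies ctrl.grip_point_offset behind it (ctrl.grip_point_offset is the distance from the TCP to the grasp point, in mm); z points along the fingers, y is the line along which they close (so a half turn about z gives the same grasp; the last joint's range is limited). The gripper opens to 88 mm and grips with 3 to 60 N. Pads are 20 mm wide; open, the fingers measure 115 mm over their backs; the gripper's body (75 mm by 178 mm) begins 61 mm behind the grasp point.
Start: joints at [-1.168, 0.423, 1.63, -0, 1.089, -0.019], TCP at [255.892, -570.196, 184.175] pointing down, gripper open.
Joint ranges: [-3, 3], [-0.9, 2.11], [0.09, 2.58], [-1.31, 4.45], [0.11, 2.69], [-2.54, 2.54]. Speed limits (rad/s): [2.39, 2.39, 3.01, 3.14, 3.14, 3.14].

## Interface

Orientations are given as a rotation vector (axis times angle).
In Python, from workcell import ctrl, get_image, close_job, finder gives the robot as it stands.
- The arm moves only by the tool servo_tool, never from a script. Its argument "deltas" is a list of rows, each a list of 2 entries, a list of its own where there are three numbers: the shift along the tool's x, y, z in mm, then the turn, a rotation vector about the tool's x, y, z in rad. A call has 1 to 5 rows; each row is the pose to reach, as a shift and turn from the pose commanded when the call began, along the tool's axes at that moment; what a row does not reach only later rows make up. A row lasts 1/12 s, in which the tool goes at most 41.7 mm and 7.16 degrees, less where a joint would pass 70% of its speed; a pose out of reach is approached as far as the arm can. A call with a gripper value outside its range is refused whole. "grip" is the closure, from -1 (fully open) to 1 (shut), so that 0 is half open, set as the call begins (left out, the last holds). The fingers move at their own pace and stop on an object; the grip force is fixed at half the most. Time passes only in rows, so rows that repeat a pose let the fingers close. It gives the time, the measured TCP pose, the force, the opening and the grip force at its end, in the units of the state.
- ctrl.get_obs(): the state, without advancing time (a new reading comes with each control period).
- get_image(name): name is "scene" or "top"; returns a dict with "frame" (480x640x3 uint8, blue, green, red), "depth" (480x640 float32, mm along the optical axis (not along the pixel's ray), 0 where there is no reading), "K" (3x3 intrinsics, pixels), "dist" ([k1, k2, p1, p2, k3] as OpenCV has them; the pictures are not rectified), "pose" (4x4, takes a point from camera to world coordinates). Camera axes: x right, y down, z forward; pixel columns grow to the right and rows downward; lengths in mm; the calibration is good to about 2 mm. A picture is of the moment at which its call begins.
- close_job(): hands the job in; it is judged then, once.
Trained networks look in a picture, given as the dict that the camera call returned (one of the last four; its "shot" number tells which), for a name from the list of things; names that differ only in an ending like _2 or _b are one class to them, and where a whole thing is asked for, a point or a joint stands for the part that bears it (a point fixed in the world has none). Each returns a list of dicts, best first, with "score" (0 to 1); they miss things now and then, are a little off and sometimes report something else, mostly with a low value. They report only what shows in the picture. A call takes as long as a camera call.
- finder.search_frame(query, picture): "rect" ([centre column, centre row, width, height] as shares, 0 to 1, of the picture: columns of its width, rows of its height, round what is visible of it).
- finder.silhouettes(query, picture): "mask" (480x640 bool, what is visible of it) and "rect" ([centre column, centre row, width, height] as shares, 0 to 1, of the picture: columns of its width, rows of its height, round what is visible of it).
The state is a dict: "t": time; "qpos": joint angles; "qvel": joint speeds; "joint_torque": joint torques, N m; "ee_pos": TCP position; "orientation": TCP orientation; "ft_force": force on the tool from outside, world axes, zero at the start; "moment": the same for the moment, N m; "width": finger opening in mm; "grasp_force": force on a finger pad.
Only numpy, scipy, OpenCV 4.12 (cv2) and the standard library are available. Lean on these libraries where they do the work, as an engineer would, in place of code of your own. Each camera call takes 0.05 s, during which the arm holds its last target. There are 200 camera calls.

## Working session

There is one attempt and no reset: what is moved stays moved. The work goes in short steps, Python scripts to look and compute and a tool call to move; the robot and the scene stay as the last step left them, time stands still between calls to the robot, and variables do not carry over. Pictures are saved under pics/ and viewed, at most 10 in all, crops included, and the job is handed in when it is done.

Besides the shell and the picture viewer there is one more tool, called after ">>>" in YAML: its name, and indented under it one key for each argument. servo_tool: Moves the arm, as the interface text tells. Its arguments: {"type":"object","properties":{"deltas":{"type":"array","items":{"type":"array"}},"grip":{"type":"number"}},"required":["deltas"]}

```bash
ls; mkdir -p pics; cat > h.py <<'E'
import numpy as np, cv2
from workcell import ctrl, get_image, close_job, finder
from scipy.spatial.transform import Rotation as R
def world(p,uv,z=None,d=None):
    n=cv2.undistortPoints(np.array([[uv]],float),p["K"],np.array(p["dist"],float))[0,0]
    r=np.array([n[0],n[1],1.]);T=np.array(p["pose"])
    if d is None:
        w=T[:3,:3]@r; d=(z-T[2,3])/w[2]
    return T[:3,:3]@(r*d)+T[:3,3]
def proj(p,X):
    T=np.linalg.inv(np.array(p["pose"]))
    r,_=cv2.Rodrigues(T[:3,:3])
    return cv2.projectPoints(np.array(X,float).reshape(-1,1,3),r,T[:3,3],p["K"],np.array(p["dist"],float))[0][:,0]
def cloud(p,mask):
    v,u=np.nonzero(mask&(p["depth"]>0))
    n=cv2.undistortPoints(np.stack([u,v],1).astype(float)[:,None],p["K"],np.array(p["dist"],float))[:,0]
    d=p["depth"][v,u][:,None];T=np.array(p["pose"])
    return (np.c_[n,np.ones(len(n))]*d)@T[:3,:3].T+T[:3,3]
E
python3 - <<'E'
from h import *
o=ctrl.get_obs();print({k:np.round(v,3) for k,v in o.items()},ctrl.grip_point_offset)
for c in("scene","top"):
    p=get_image(c);cv2.imwrite(f"pics/{c}0.png",p["frame"])
    print(c,np.round(p["pose"],3).tolist(),p["K"].tolist() if hasattr(p["K"],'tolist') else p["K"])
    for q in("mould","lever","loop","loop_grip","keeper_seat","far_half","rinse_jar","pounce_pad","blue_pot"):
        for r in finder.silhouettes(q,p)[:2]:
            C=cloud(p,r["mask"]); print(q,round(r["score"],2),np.round(np.array(r["rect"])*[640,480,640,480]),len(C),np.round(np.percentile(C,[5,50,95],axis=0)).tolist() if len(C) else "")
E
```

```text
pics
{'t': np.float64(0.0), 'qpos': array([-1.168,  0.424,  1.631,  0.   ,  1.089, -0.019]), 'qvel': array([ 0.001, -0.003,  0.001,  0.001, -0.001,  0.002]), 'joint_torque': array([-0.0000e+00, -5.4464e+01, -2.7366e+01,  6.4000e-02,  2.3000e-02,
       -0.0000e+00]), 'ee_pos': array([ 255.661, -569.639,  183.401]), 'orientation': array([-3.071, -0.657,  0.   ]), 'ft_force': array([0.715, 0.216, 0.028]), 'moment': array([ 0.03 ,  0.012, -0.046]), 'grasp_force': np.float64(0.0), 'width': np.float64(87.355)} 18.700000000000003
scene [[-0.875, -0.267, 0.405, 182.803], [-0.485, 0.46, -0.744, 713.263], [0.012, -0.847, -0.532, 580.848], [0.0, 0.0, 0.0, 1.0]] [[568.748591167758, 0.0, 332.74764555580975], [0.0, 568.748591167758, 246.08265042138333], [0.0, 0.0, 1.0]]
mould 0.64 [290. 290.  43.  35.] 1152 [[572.0, 76.0, 17.0], [593.0, 105.0, 41.0], [621.0, 121.0, 51.0]]
mould 0.57 [371. 254. 134. 112.] 8200 [[425.0, -89.0, 11.0], [505.0, -12.0, 62.0], [599.0, 13.0, 111.0]]
lever 0.68 [368. 215.  44.  38.] 525 [[499.0, -65.0, 99.0], [522.0, -46.0, 117.0], [562.0, -32.0, 144.0]]
loop 0.65 [362. 2
[... 1140 characters left out ...]
0, -50.0, 117.0], [562.0, -36.0, 142.0]]
loop_grip 0.92 [395. 245.  28.  48.] 467 [[508.0, -68.0, 109.0], [552.0, -51.0, 134.0], [562.0, -35.0, 142.0]]
keeper_seat 0.8 [390. 223.  66.  48.] 2843 [[539.0, -96.0, 56.0], [575.0, -48.0, 73.0], [604.0, -5.0, 79.0]]
far_half 0.48 [391. 246.  27.  54.] 533 [[498.0, -68.0, 106.0], [531.0, -52.0, 136.0], [560.0, -36.0, 148.0]]
pounce_pad 0.78 [452. 229.  24.  24.] 396 [[551.0, -165.0, 13.0], [563.0, -151.0, 32.0], [576.0, -140.0, 41.0]]
pounce_pad 0.53 [394. 242.  30.  46.] 453 [[508.0, -68.0, 109.0], [552.0, -52.0, 135.0], [562.0, -36.0, 142.0]]
blue_pot 0.74 [298. 210.  41.  44.] 1321 [[572.0, 62.0, 31.0], [596.0, 88.0, 46.0], [623.0, 114.0, 52.0]]
```

```bash
python3 - <<'E'
from h import *
a=cv2.imread("pics/scene0.png")[170:330,270:470];b=cv2.imread("pics/top0.png")[160:340,320:480]
cv2.imwrite("pics/c1.png",cv2.resize(a,(750,600),interpolation=cv2.INTER_CUBIC))
cv2.imwrite("pics/c2.png",cv2.resize(b,(533,600),interpolation=cv2.INTER_CUBIC))
for c in("scene","top"):
    p=get_image(c);
    v,u=np.mgrid[:480,:640]; C=cloud(p,np.ones((480,640),bool))
    m=(C[:,0]>400)&(C[:,0]<650)&(C[:,1]>-120)&(C[:,1]<30)
    C=C[m]
    t=C[(C[:,2]>68)&(C[:,2]<76)]; r=cv2.minAreaRect(t[:,:2].astype(np.float32)); print(c,"top",len(t),r,np.median(t[:,2]))
    t=C[(C[:,2]>92)]; 
    np.save(f"{c}_hi.npy",t)
    for z in range(76,160,6):
        s=C[(C[:,2]>=z)&(C[:,2]<z+6)]
        if len(s): print(z,len(s),np.round(np.percentile(s[:,:2],[5,50,95],axis=0)).tolist())
E
```

```text
scene top 2578 ((517.499267578125, -49.87162399291992), (185.17312622070312, 103.97407531738281), 1.6374492645263672) 72.67177876796293
76 292 [[446.0, -64.0], [491.0, -46.0], [568.0, -37.0]]
82 143 [[455.0, -61.0], [505.0, -45.0], [568.0, -38.0]]
88 90 [[493.0, -62.0], [508.0, -47.0], [568.0, -38.0]]
94 45 [[494.0, -62.0], [500.0, -45.0], [507.0, -38.0]]
100 14 [[499.0, -58.0], [500.0, -40.0], [507.0, -35.0]]
106 140 [[499.0, -66.0], [512.0, -44.0], [543.0, -34.0]]
112 116 [[503.0, -65.0], [550.0, -47.0], [563.0, -32.0]]
118 44 [[503.0, -63.0], [507.0, -49.0], [562.0, -33.0]]
124 30 [[505.0, -58.0], [507.0, -46.0], [561.0, -34.0]]
130 50 [[505.0, -59.0], [554.0, -43.0], [562.0, -30.0]]
136 111 [[507.0, -66.0], [556.0, -48.0], [563.0, -32.0]]
142 30 [[507.0, -60.0], [509.0, -49.0], [512.0, -43.0]]
148 6 [[507.0, -52.0], [510.0, -48.0], [511.0, -43.0]]
top top 6108 ((516.0709228515625, -52.997806549072266), (184.6107940673828, 100.45835876464844), 1.6032390594482422) 73.05726821445143
76 673 [[443.0, -83.0], [479.0, -53.0], [582.0, -23.0]]
82 82 [[453.0, -61.0], [475.0, -52.0], [554.0, -44.0]]
88 119 [[455.0, -61.0], [546.0, -53.0], [554.0, -42.0]]
94 37 [[491.0, -65.0], [495.0, -54.0], [507.0, -42.0]]
100 9 [[496.0, -60.0], [497.0, -46.0], [502.0, -39.0]]
106 202 [[497.0, -69.0], [506.0, -55.0], [532.0, -37.0]]
112 129 [[501.0, -68.0], [539.0, -50.0], [552.0, -36.0]]
118 10 [[502.0, -59.0], [502.0, -52.0], [527.0, -41.0]]
124 13 [[502.0, -59.0], [503.0, -53.0], [505.0, -45.0]]
130 22 [[503.0, -60.0], [527.0, -51.0], [563.0, -34.0]]
136 216 [[551.0, -68.0], [556.0, -52.0], [562.0, -34.0]]
142 58 [[505.0, -60.0], [511.0, -52.0], [559.0, -35.0]]
148 29 [[505.0, -58.0], [508.0, -52.0], [511.0, -45.0]]
```

View pics/c1.png

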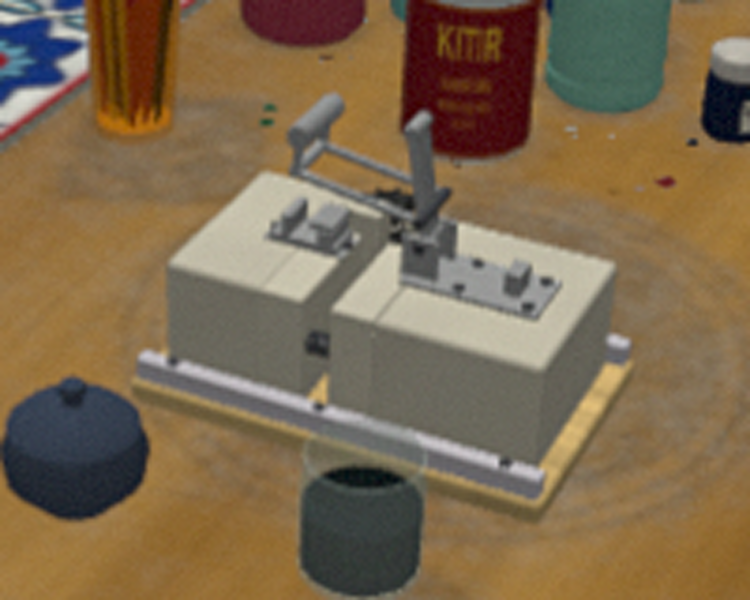

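View pics/c2.png

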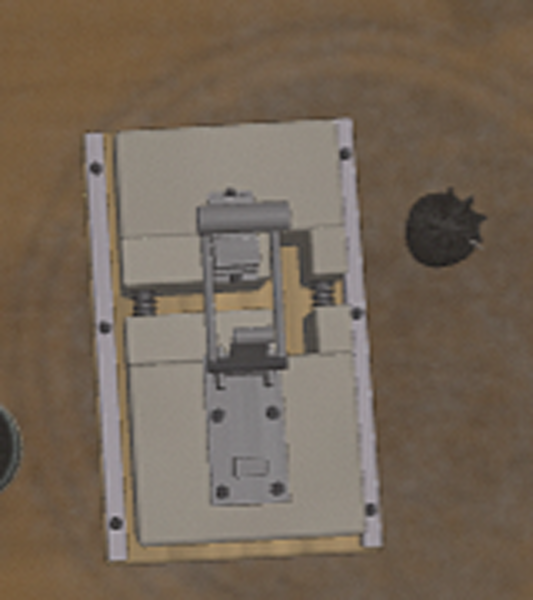

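```bash
cat >> h.py <<'E'
YAW=np.radians(1.6); O=np.array([524.1,-52.0])  # mould origin estimate
M=R.from_euler("z",YAW)
def tip(phi): # tool pose for loop rise phi: tool z=(sin,0,-cos) in mould
    return M*R.from_matrix(np.array([[np.cos(phi),0,np.sin(phi)],[0,-1,0],[np.sin(phi),0,-np.cos(phi)]]))
def mw(x,y,z): return np.r_[M.apply([x,y,0])[:2]+O,z]
def delta(pos,rot,p0=None,r0=None):
    o=ctrl.get_obs()
    r0=R.from_rotvec(o["orientation"]) if r0 is None else r0; p0=o["ee_pos"] if p0 is None else p0
    return np.round(r0.inv().apply(pos-p0),1).tolist(),np.round((r0.inv()*rot).as_rotvec(),3).tolist()
def loopm(th,ph): # mould x,z of pin,bar,grip
    pin=np.array([-25,90])+15*np.array([np.cos(np.radians(100)+th),np.sin(np.radians(100)+th)])
    bar=pin+62*np.array([np.cos(ph),np.sin(ph)])
    return pin,bar,bar+20*np.array([-np.sin(ph),np.cos(ph)])
E
python3 - <<'E'
from h import *
for c in("scene","top"):
    p=get_image(c);C=cloud(p,np.ones((480,640),bool))
    C=C[(C[:,0]>150)&(C[:,0]<700)&(C[:,1]>-700)&(C[:,1]<50)&(C[:,2]>90)&(C[:,2]<600)]
    H,_,_=np.histogram2d(C[:,0],C[:,1],[11,15],[[150,700],[-700,50]])
    for i,j in zip(*np.nonzero(H>3)):
        s=C[(abs(C[:,0]-175-50*i)<25)&(abs(C[:,1]+675-50*j)<25)];print(c,175+50*i,-675+50*j,len(s),round(np.percentile(s[:,2],98)))
from scipy.optimize import minimize
print([ [a.round(1).tolist() for a in loopm(-.157,.185)]])
pos=mw(34.9,0,200);print(pos);print(delta(pos,tip(.185)))
print(M.inv().apply([556.5-O[0],-51-O[1],0]))
E
```

```text
scene 175 -525 6 319
scene 175 -75 232 507
scene 175 -25 1777 505
scene 175 25 1921 423
scene 225 -575 104 456
scene 225 -525 1283 453
scene 225 -475 444 348
scene 225 -75 120 505
scene 275 -625 459 347
scene 275 -575 263 440
scene 275 -525 884 450
scene 275 -475 108 347
scene 325 -625 160 348
scene 325 -575 20 326
scene 475 -75 41 108
scene 475 -25 34 109
scene 525 -675 74 368
scene 525 -625 74 362
scene 525 -525 86 359
scene 525 -475 359 393
scene 525 -425 629 384
scene 525 -375 325 351
scene 525 -75 127 148
scene 525 -25 211 147
scene 575 -675 71 396
scene 575 -625 81 369
scene 575 -575 42 396
scene 575 -525 595 411
scene 575 -475 1156 413
scene 575 -425 551 407
scene 575 -375 356 378
scene 575 -325 225 121
scene 575 -275 422 120
scene 575 -75 87 141
scene 575 -25 125 141
scene 625 -525 651 324
scene 625 -475 220 412
scene 625 -425 334 408
scene 625 -375 171 380
scene 625 -325 96 120
scene 625 -275 149 120
scene 675 -525 426 334
scene 675 -475 666 339
scene 675 -425 803 373
scene 675 -375 7 363
top 475 -75 71 111
top 475 -25 51 111
top 525 -425 57 109
top 525 -375 612 127
top 525 -75 208 150
top 525 -25 170 149
top 575 -425 70 110
top 575 -375 196 113
top 575 -325 1053 121
top 575 -275 763 121
top 575 -75 145 143
top 575 -25 125 143
top 625 -325 495 121
top 625 -275 271 121
top 675 -425 7 144
top 675 -375 64 165
[[[-25.3, 105.0], [35.7, 116.4], [32.0, 136.1]]]
[558.98639301 -51.02553481 200.        ]
([489.1, -349.6, -15.8], [-0.036, 0.183, 0.393])
[32.41528937  0.09494902  0.        ]
```

>>> servo_tool:
  deltas:
    - [[30,-22,-1],[0,0,0.03]]
    - [[62,-44,-2],[0,0,0.08]]
    - [[94,-67,-3],[0,0,0.13]]
    - [[126,-90,-4],[0,0,0.18]]
    - [[158,-113,-5],[0,0,0.22]]
  grip: -1

```text
t: 1.62
ee_pos: [354.3, -400.9, 189.3]
orientation: [3.126, 0.311, 0.0]
ft_force: [0.6, 0.2, 0.2]
width: 88.2
grasp_force: 0.0
```

```bash
python3 - <<'E'
from h import *
o=ctrl.get_obs();print(o["t"],o["ee_pos"],o["qvel"],delta(mw(34.9,0,200),tip(.185)))
E
```

```text
1.6167 [ 354.27441062 -400.87850277  189.27407848] [ 0.82013502 -0.25658777  0.32966531  0.0045048  -0.08260576  1.27222574] ([269.7, -302.6, -10.7], [-0.016, 0.184, 0.17])
```

>>> servo_tool:
  deltas:
    - [[25,-28,-1],[0,0,0.03]]
    - [[52,-58,-2],[0,0,0.06]]
    - [[79,-88,-3],[0,0,0.1]]
    - [[106,-118,-4],[0,0,0.14]]
    - [[133,-149,-5],[0,0,0.17]]

```text
t: 2.03
ee_pos: [455.0, -228.1, 194.5]
orientation: [3.141, 0.046, 0.001]
ft_force: [0.5, -0.3, -0.2]
width: 88.1
grasp_force: 0.0
```

```bash
python3 - <<'E'
from h import *
o=ctrl.get_obs();print(o["t"],o["ee_pos"],o["qvel"],delta(mw(34.9,0,200),tip(.185)))
E
```

```text
2.0333 [ 455.02116634 -228.11844106  194.53429922] [ 9.72174321e-01 -1.98023835e-03 -3.31165239e-02  4.18945195e-04
  2.57463419e-02  1.30747821e+00] ([109.1, -173.9, -5.5], [0.0, 0.184, 0.002])
```

>>> servo_tool:
  deltas:
    - [[22,-35,-1],[0,0.04,0]]
    - [[44,-70,-2],[0,0.08,0]]
    - [[66,-105,-3],[0,0.12,0]]
    - [[88,-140,-4],[0,0.16,0]]
    - [[109,-174,-5],[0,0.184,0]]

```text
t: 2.45
ee_pos: [558.0, -50.4, 199.5]
orientation: [-3.124, -0.05, -0.292]
ft_force: [0.5, -0.0, -0.1]
width: 87.8
grasp_force: 0.0
```

>>> servo_tool:
  deltas:
    - [[0,0,0],[0,0,0]]
    - [[0,0,0],[0,0,0]]

```text
t: 2.62
ee_pos: [558.0, -50.6, 199.3]
orientation: [-3.125, -0.056, -0.288]
ft_force: [0.3, -0.0, -0.4]
width: 87.7
grasp_force: 0.0
```

```bash
python3 - <<'E'
from h import *
o=ctrl.get_obs();print(o["t"],o["ee_pos"],o["orientation"],delta(mw(34.9,0,200),tip(.185)))
print(delta(mw(34.9,0,122.2),tip(.185)))
print(tip(.185).as_rotvec())
E
```

```text
2.6167 [557.96685946 -50.57244029 199.26502007] [-3.12473065 -0.05572827 -0.2883358 ] ([1.1, 0.5, -0.5], [-0.001, 0.001, 0.008])
([-13.1, 0.5, 75.9], [-0.001, 0.001, 0.008])
[-3.12529174 -0.04364014 -0.28991683]
```

>>> servo_tool:
  deltas:
    - [[-13,0.5,0],[0,0,0.008]]
    - [[-13,0.5,25],[0,0,0.008]]
    - [[-13,0.5,50],[0,0,0.008]]
    - [[-13,0.5,76],[0,0,0.008]]
    - [[-13,0.5,76],[0,0,0.008]]

```text
t: 3.03
ee_pos: [555.7, -53.8, 117.9]
orientation: [-3.125, -0.035, -0.277]
ft_force: [-0.5, 0.8, 0.1]
width: 88.2
grasp_force: 0.0
```

```bash
python3 - <<'E'
from h import *
o=ctrl.get_obs();print(o["t"],o["ee_pos"],o["orientation"],o["ft_force"],delta(mw(34.9,0,122.2),tip(.185)))
a=get_image("scene")["frame"][150:310,290:450];b=get_image("top")["frame"][160:320,310:470]
cv2.imwrite("pics/d1.png",cv2.resize(np.hstack([a,b]),(800,400),interpolation=cv2.INTER_CUBIC))
E
```

```text
3.0333 [555.74638403 -53.84735462 117.92531105] [-3.12485913 -0.03474815 -0.27673906] [-0.46254084  0.77554625  0.05726427] ([4.0, -2.8, -3.6], [-0.001, 0.008, -0.006])
```

View pics/d1.png

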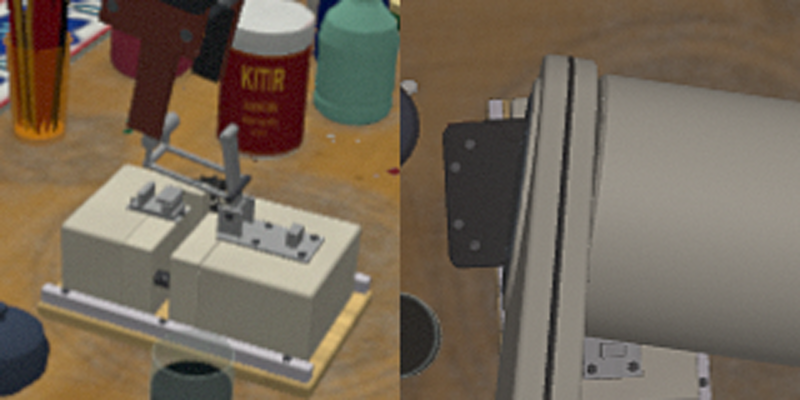

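>>> servo_tool:
  deltas:
    - [[0,0,0],[0,0,0]]
    - [[0,0,0],[0,0,0]]
    - [[0,0,0],[0,0,0]]

```text
t: 3.38
ee_pos: [559.5, -53.2, 123.6]
orientation: [-3.124, -0.037, -0.292]
ft_force: [0.2, -0.5, -0.0]
width: 87.9
grasp_force: 0.0
```

```bash
python3 - <<'E'
from h import *
o=ctrl.get_obs();print(o["ee_pos"],o["orientation"],o["ft_force"],delta(mw(34.9,0,122.2),tip(.185)))
E
```

```text
[559.54746774 -53.23550321 123.634827  ] [-3.12448393 -0.03664538 -0.29200062] [ 0.23454969 -0.47967539 -0.01421632] ([-0.8, -2.2, 1.3], [-0.0, -0.001, -0.004])
```

>>> servo_tool:
  deltas:
    - [[-1,-2,1],[0,0,-0.003]]
    - [[-1,-2,1],[0,0,-0.003]]
    - [[-1,-2,1],[0,0,-0.003]]
  grip: -0.1

```text
t: 3.63
ee_pos: [557.9, -50.7, 121.3]
orientation: [-3.125, -0.042, -0.289]
ft_force: [-0.8, -0.2, -0.2]
width: 71.5
grasp_force: 0.0
```

>>> servo_tool:
  deltas:
    - [[0,0,0],[0,0,0]]
    - [[0,0,0],[0,0,0]]
    - [[0,0,0],[0,0,0]]

```text
t: 3.88
ee_pos: [558.0, -50.8, 120.9]
orientation: [-3.125, -0.042, -0.288]
ft_force: [-0.5, -0.2, 0.2]
width: 51.5
grasp_force: 0.0
```

>>> servo_tool:
  deltas:
    - [[0,0,0],[0,0,0]]
    - [[0,0,0],[0,0,0]]
  grip: 1

```text
t: 4.05
ee_pos: [557.9, -50.9, 120.9]
orientation: [-3.125, -0.042, -0.288]
ft_force: [-0.1, -0.4, -0.4]
width: 38.4
grasp_force: 0.0
```

>>> servo_tool:
  deltas:
    - [[0,0,0],[0,0,0]]
    - [[0,0,0],[0,0,0]]
    - [[0,0,0],[0,0,0]]
    - [[0,0,0],[0,0,0]]

```text
t: 4.38
ee_pos: [557.9, -50.9, 120.9]
orientation: [-3.125, -0.042, -0.288]
ft_force: [-0.0, 0.4, 0.1]
width: 11.8
grasp_force: 0.0
```

```bash
python3 - <<'E'
from h import *
o=ctrl.get_obs();print(o["ee_pos"],o["orientation"],o["ft_force"],o["moment"],o["width"],o["grasp_force"])
E
```

```text
[557.92664565 -50.88887881 120.90970594] [-3.12466215 -0.04188104 -0.28822933] [-0.04692421  0.4067322   0.10102346] [ 0.03940651  0.07412899 -0.00887823] 11.837288147166197 0.0
```

```bash
python3 - <<'E'
from h import *
p=get_image("scene");print(proj(p,[ctrl.get_obs()["ee_pos"]]),p["frame"].shape)
cv2.imwrite("pics/d2.png",cv2.resize(p["frame"][60:300,220:540],(800,600),interpolation=cv2.INTER_CUBIC))
E
```

```text
[[354.55507714 209.50432628]] (480, 640, 3)
```

View pics/d2.png

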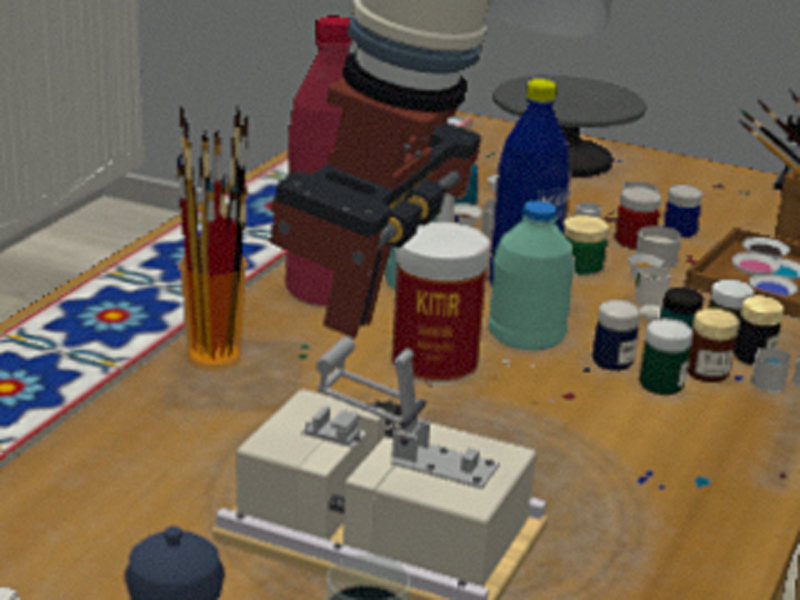

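```bash
python3 - <<'E'
from h import *
p=get_image("scene")
for u,v in [(358,191),(356,188),(362,180),(368,172),(340,150),(400,130),(355,203),(383,205)]:
    print(u,v,world(p,(u,v),d=float(p["depth"][v,u])).round())
for X in ([558,-51,121],[558,-51,145],[558,-90,121],[558,-100,140]): print(X,proj(p,[X]).round())
o=ctrl.get_obs();print(o["qpos"],o["ee_pos"])
q=get_image("top")
C=cloud(q,np.ones((480,640),bool));C=C[(C[:,2]>150)&(C[:,0]>450)]
for z in range(150,420,30):
    s=C[(C[:,2]>=z)&(C[:,2]<z+30)]
    if len(s): print(z,len(s),np.percentile(s[:,:2],[3,50,97],axis=0).round().tolist())
E
```

```text
358 191 [546. -37. 165.]
356 188 [551. -39. 168.]
362 180 [540. -37. 186.]
368 172 [534. -46. 199.]
340 150 [546.  28. 260.]
400 130 [ 512. -117.  252.]
355 203 [554. -44. 138.]
383 205 [508. -55. 141.]
[558, -51, 121] [[355. 209.]]
[558, -51, 145] [[355. 197.]]
[558, -90, 121] [[365. 200.]]
[558, -100, 140] [[368. 188.]]
[-0.13057883  0.33769701  1.96122743  0.04818305  0.66167096  1.37807676] [557.88943666 -50.87183857 120.8887738 ]
150 1247 [[701.0, -388.0], [736.0, -359.0], [786.0, -198.0]]
180 1128 [[710.0, -379.0], [743.0, -365.0], [789.0, -199.0]]
210 140 [[731.0, -374.0], [749.0, -234.0], [794.0, -198.0]]
240 28 [[554.0, 3.0], [557.0, 5.0], [562.0, 27.0]]
270 1467 [[496.0, 7.0], [528.0, 22.0], [556.0, 35.0]]
```

```bash
python3 - <<'E'
from h import *
p=get_image("scene");o=ctrl.get_obs()
C=cloud(p,np.ones((480,640),bool));r=R.from_rotvec(o["orientation"])
L=r.inv().apply(C-o["ee_pos"])
m=(abs(L[:,0])<60)&(abs(L[:,1])<110)&(L[:,2]<10)&(L[:,2]>-170)
L=L[m]
for z in range(-170,10,10):
    s=L[(L[:,2]>=z)&(L[:,2]<z+10)]
    if len(s): print(z,len(s),np.percentile(s[:,:2],[3,50,97],axis=0).round().tolist())
print(o["width"])
f=p["frame"];print(f[185:200,352:364].astype(int).sum(2))
E
```

```text
-170 982 [[-29.0, -89.0], [-8.0, -54.0], [29.0, 81.0]]
-160 459 [[-31.0, -90.0], [-15.0, -86.0], [30.0, 71.0]]
-150 441 [[-31.0, -88.0], [-21.0, -26.0], [30.0, 74.0]]
-140 498 [[-31.0, -82.0], [-20.0, -78.0], [30.0, 74.0]]
-130 355 [[-32.0, -83.0], [-11.0, -80.0], [31.0, 74.0]]
-120 11 [[-25.0, -80.0], [5.0, -79.0], [23.0, -78.0]]
-110 9 [[-10.0, -7.0], [-10.0, 2.0], [-8.0, 11.0]]
-100 25 [[-10.0, -8.0], [-9.0, 2.0], [-8.0, 12.0]]
-90 28 [[-10.0, -12.0], [-9.0, 1.0], [-6.0, 10.0]]
-80 88 [[-10.0, -13.0], [-1.0, -11.0], [12.0, 6.0]]
-70 87 [[-10.0, -13.0], [-3.0, -9.0], [12.0, 7.0]]
-60 91 [[-10.0, -12.0], [-1.0, -9.0], [12.0, 7.0]]
-50 84 [[-10.0, -12.0], [-2.0, -9.0], [12.0, 6.0]]
-40 40 [[-46.0, -10.0], [-43.0, -5.0], [-6.0, 5.0]]
-30 38 [[-50.0, -11.0], [-47.0, -6.0], [-41.0, 7.0]]
-20 152 [[-53.0, -21.0], [0.0, -6.0], [8.0, 17.0]]
-10 57 [[-57.0, -19.0], [-53.0, -8.0], [5.0, 11.0]]
0 233 [[-60.0, -19.0], [-23.0, -9.0], [4.0, 15.0]]
0.8623498836866018
[[118 108 116 118 108 109 122 112 108 119 118 121]
 [119 110 120 116 102 114 120 115 123 124 109 126]
 [121 103 120 126 121 114 129 100 107 126  99 115]
 [130 117 108 116 127 101 120 111 113 113 114 112]
 [195 151 126 116 103 113 115 104 120 106 114 118]
 [306 244 200 162 127  99 112 120 123 133 106 111]
 [337 334 306 279 231 202 158 114 112 107 104 110]
 [342 335 331 334 336 306 261 200 155 118 113 137]
 [326 326 335 346 338 341 341 310 251 202 183 207]
 [335 330 324 327 325 366 377 377 348 313 298 304]
 [351 341 329 348 392 420 445 432 386 347 333 340]
 [349 346 360 396 451 473 451 429 398 356 340 348]
 [327 358 406 457 467 451 417 397 348 337 344 348]
 [352 405 460 468 444 426 377 347 304 290 331 341]
 [410 461 453 438 416 381 344 301 266 289 337 341]]
```

>>> servo_tool:
  deltas:
    - [[0,0,0],[0,0,0]]
    - [[0,0,0],[0,0,0]]
    - [[0,0,0],[0,0,0]]
    - [[0,0,0],[0,0,0]]
    - [[0,0,0],[0,0,0]]
  grip: -0.3

```text
t: 5.0
ee_pos: [557.9, -50.9, 120.9]
orientation: [-3.125, -0.042, -0.288]
ft_force: [-0.9, 0.1, -0.8]
width: 30.2
grasp_force: 0.0
```

>>> servo_tool:
  deltas:
    - [[0,0,0],[0,0,0]]
    - [[0,0,0],[0,0,0]]
    - [[0,0,0],[0,0,0]]

```text
t: 5.25
ee_pos: [557.9, -50.9, 120.9]
orientation: [-3.125, -0.042, -0.288]
ft_force: [-0.1, -0.4, -0.2]
width: 50.6
grasp_force: 0.0
```

>>> servo_tool:
  deltas:
    - [[0,0,2],[0,0,0]]
    - [[0,0,10],[0,0,0]]
    - [[0,0,20],[0,0,0]]
    - [[0,0,31],[0,0,0]]
    - [[0,0,42],[0,0,0]]

```text
t: 5.67
ee_pos: [565.5, -50.6, 78.2]
orientation: [-3.125, -0.042, -0.287]
ft_force: [0.4, -0.9, -0.3]
width: 57.2
grasp_force: 0.0
```

>>> servo_tool:
  deltas:
    - [[0,0,0],[0,0,0]]
    - [[0,0,0],[0,0,0]]

```text
t: 5.83
ee_pos: [564.8, -50.5, 78.2]
orientation: [-3.125, -0.042, -0.284]
ft_force: [-0.4, 0.0, 0.2]
width: 57.2
grasp_force: 0.0
```

```bash
python3 - <<'E'
from h import *
p=get_image("scene");o=ctrl.get_obs();print(o["ee_pos"],o["orientation"],o["ft_force"],o["width"])
cv2.imwrite("pics/d3.png",cv2.resize(p["frame"][130:290,280:480],(750,600),interpolation=cv2.INTER_CUBIC))
C=cloud(p,np.ones((480,640),bool));r=R.from_rotvec(o["orientation"])
L=r.inv().apply(C-o["ee_pos"]);m=(abs(L[:,0])<14)&(L[:,1]<-18)&(L[:,1]>-60)&(L[:,2]<-30)&(L[:,2]>-110);L=L[m]
for z in range(-110,-30,4):
    s=L[(L[:,2]>=z)&(L[:,2]<z+4)]
    if len(s): print(z,len(s),np.percentile(s[:,:2],[3,50,97],axis=0).round().tolist())
E
```

```text
[565.28165794 -50.58019313  78.90688863] [-3.12466075 -0.04185897 -0.28616618] [-0.55154972  0.86429915 -0.69996874] 57.08425966128487
-98 6 [[-9.0, -45.0], [-3.0, -43.0], [11.0, -41.0]]
-94 27 [[-10.0, -44.0], [-1.0, -42.0], [11.0, -39.0]]
-90 29 [[-10.0, -43.0], [1.0, -41.0], [11.0, -33.0]]
-86 26 [[-11.0, -42.0], [-1.0, -40.0], [10.0, -34.0]]
-82 31 [[-10.0, -42.0], [-3.0, -40.0], [10.0, -32.0]]
-78 30 [[-11.0, -42.0], [-0.0, -40.0], [13.0, -35.0]]
-74 33 [[-10.0, -42.0], [-0.0, -39.0], [10.0, -33.0]]
-70 24 [[-11.0, -40.0], [-1.0, -39.0], [11.0, -34.0]]
-66 30 [[-10.0, -40.0], [-1.0, -38.0], [12.0, -35.0]]
-62 24 [[-10.0, -39.0], [0.0, -38.0], [11.0, -34.0]]
-58 33 [[-10.0, -39.0], [-0.0, -38.0], [11.0, -33.0]]
-54 30 [[-11.0, -39.0], [-1.0, -37.0], [12.0, -33.0]]
-50 28 [[-9.0, -40.0], [1.0, -37.0], [12.0, -34.0]]
-46 28 [[-10.0, -40.0], [-2.0, -38.0], [10.0, -34.0]]
-42 23 [[-11.0, -39.0], [-1.0, -37.0], [11.0, -19.0]]
-38 1 [[-9.0, -33.0], [-9.0, -33.0], [-9.0, -33.0]]
```

View pics/d3.png

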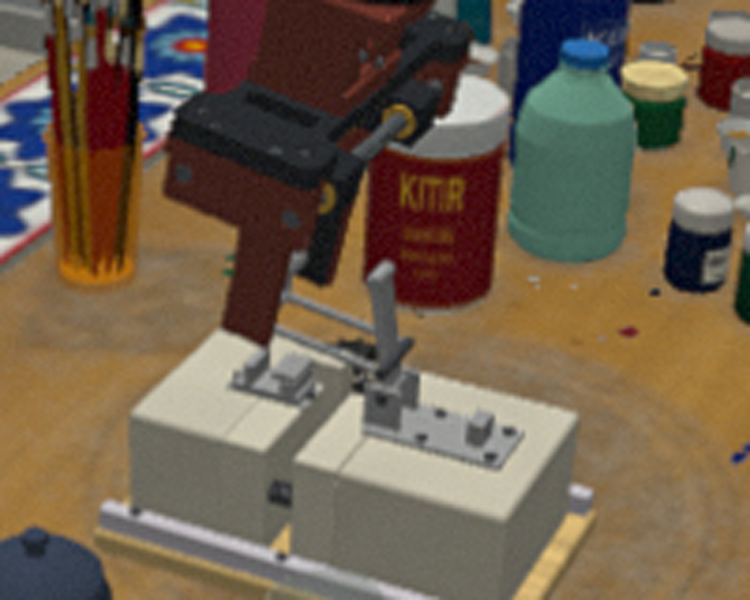

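>>> servo_tool:
  deltas:
    - [[0,0,0],[0,0,0]]
    - [[0,0,0],[0,0,0]]
    - [[0,0,0],[0,0,0]]
    - [[0,0,0],[0,0,0]]
  grip: 1

```text
t: 6.22
ee_pos: [566.0, -50.5, 80.2]
orientation: [-3.124, -0.042, -0.29]
ft_force: [0.8, 2.0, 1.1]
width: 37.3
grasp_force: 30.0
```

```bash
python3 - <<'E'
from h import *
o=ctrl.get_obs();print(o["ee_pos"],o["orientation"],o["ft_force"],o["moment"],o["width"],o["grasp_force"])
E
```

```text
[565.97919505 -50.45346946  80.15691836] [-3.12428137 -0.04152835 -0.28986408] [0.83281922 2.02385902 1.0561842 ] [ 0.28803761 -0.03204906  0.11598758] 37.301739867593156 30.00023066997528
```

```bash
python3 - <<'E'
from h import *
acc=[]
for k in range(3):
    p=get_image("scene");C=cloud(p,np.ones((480,640),bool))
    C=C-[524.9,-50,0];C=M.inv().apply(C);C[:,2]-=.7
    acc.append(C[(C[:,0]>10)&(C[:,0]<60)&(abs(C[:,1])<20)&(C[:,2]>70)&(C[:,2]<94)])
C=np.vstack(acc)
for lo,hi in((74,77),(77,80),(80,83),(83,86),(86,89),(89,93)):
    s=C[(C[:,2]>=lo)&(C[:,2]<hi)];h,e=np.histogram(s[:,0],25,(10,60));print(lo,dict((int(a),int(b)) for a,b in zip(e,h) if b))
s=C[C[:,2]>84];print(np.percentile(s[:,1],[5,95]))
# projected hypotheses: outline of crown/fence top for seat x
b=p["frame"][235:275,325:375]
cv2.imwrite("pics/k.png",cv2.resize(b,(800,640)[:1]+(600,),interpolation=cv2.INTER_CUBIC))
def pix(x,y,z): return proj(p,[np.r_[M.apply([x,y,0])[:2]+[524.9,-50],z]])[0]
for s0 in(28,31,34): print(s0,[(pix(s0+dx,y,87.8)-[325,235]).round(1).tolist() for dx,y in((-11,10),(1.5,10),(1.5,-10),(10.5,10),(15.5,10),(15.5,-10))])
for X in((14,50,72),(14,-50,72),(84,50,72),(84,-50,72),(-100,50,72),(0,50,72)): print(X,pix(*X).round(1))
o=ctrl.get_obs()
print((M.inv()*R.from_rotvec(o["orientation"])).as_matrix().round(3))
E
```

```text
74 {12: 1, 14: 12, 16: 8, 18: 30, 20: 6, 22: 6, 24: 3, 26: 7, 28: 2, 30: 5, 32: 8, 34: 11, 36: 10, 38: 10, 40: 10, 42: 9, 44: 4, 46: 4, 48: 8, 50: 10, 52: 3, 54: 6}
77 {16: 1, 18: 15, 20: 12, 22: 5, 24: 7, 26: 3, 28: 4, 30: 6, 32: 3, 34: 3, 36: 8, 38: 13, 40: 20, 42: 8, 44: 4, 46: 2, 48: 5, 50: 4}
80 {18: 10, 20: 19, 22: 3, 24: 6, 26: 4, 28: 1, 40: 13, 42: 6, 44: 4, 46: 1}
83 {18: 5, 20: 21, 22: 6, 24: 7, 26: 4, 28: 6, 30: 6, 38: 1, 40: 16, 42: 20, 44: 4}
86 {18: 4, 20: 22, 22: 16, 24: 20, 26: 18, 28: 17, 30: 18, 32: 3, 40: 8, 42: 22, 44: 17, 46: 1}
89 {18: 1, 20: 4, 22: 2, 24: 4, 26: 3, 28: 1, 30: 3, 40: 3, 42: 1, 44: 1}
[-9.07758937  9.75376586]
28 [[34.4, -3.3], [27.8, -5.1], [32.8, -10.2], [23.1, -6.4], [20.5, -7.1], [25.5, -12.1]]
31 [[32.8, -3.7], [26.2, -5.5], [31.2, -10.6], [21.5, -6.8], [18.9, -7.5], [24.0, -12.6]]
34 [[31.2, -4.2], [24.7, -5.9], [29.7, -11.0], [20.0, -7.2], [17.4, -7.9], [22.5, -13.0]]
(14, 50, 72) [350.5 251.1]
(14, -50, 72) [374.8 224.7]
(84, 50, 72) [313.6 240.6]
(84, -50, 72) [340.  215.6]
(-100, 50, 72) [414.9 269.5]
(0, 50, 72) [358.1 253.3]
[[ 0.983 -0.001  0.184]
 [-0.001 -1.     0.001]
 [ 0.184 -0.001 -0.983]]
```

View pics/k.png

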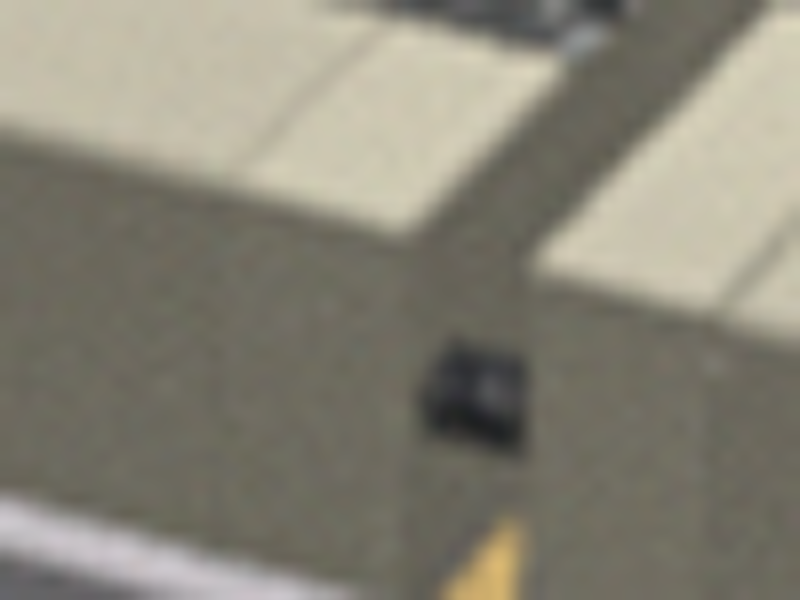

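```bash
cat >> h.py <<'E'
P=np.array([-25.,90.])
def ik(bx,bz):
    v=np.array([bx,bz])-P; d=np.hypot(*v); a=np.arctan2(v[1],v[0])
    g=np.arccos((15**2+d*d-62**2)/(30*d)); al=a+g
    pin=P+15*np.array([np.cos(al),np.sin(al)]); w=np.array([bx,bz])-pin
    return al-np.radians(100),np.arctan2(w[1],w[0])
LX,LZ=5.5+.5,-56.5  # placeholder
def tcp(bx,bz):
    th,ph=ik(bx,bz); g=loopm(th,ph)[2]
    u=np.array([np.cos(ph),np.sin(ph)]);n=np.array([-np.sin(ph),np.cos(ph)])
    q=g+OFF[0]*u+OFF[1]*n
    return np.array([q[0],0,q[1]]),R.from_matrix(np.array([[np.cos(ph),0,np.sin(ph)],[0,-1,0],[np.sin(ph),0,-np.cos(ph)]])),th,ph
OFF=None
def setoff(ee,th0,ph0):
    global OFF
    m=M.inv().apply(ee-np.r_[O,0]);g=loopm(th0,ph0)[2];d=np.array([m[0],m[2]])-g
    OFF=np.array([d@[np.cos(ph0),np.sin(ph0)],d@[-np.sin(ph0),np.cos(ph0)]])
setoff(np.array([565.8,-50.5,79.8]),-.157,.185)
def rows(a,wps):
    p0,r0,_,_=tcp(*a); 
    for w in wps:
        p,r,th,ph=tcp(*w); print(w,np.round(r0.inv().apply(p-p0),1).tolist(),np.round((r0.inv()*r).as_rotvec(),3).tolist(),"th %.2f ph %.2f"%(th,ph))
E
python3 - <<'E'
import h; from h import *
print(h.OFF)
s=tuple(loopm(-.157,.185)[1]);print(s)
rows(s,[(36,113),(36.3,109),(36.5,105),(36.7,101),(36.7,97)])
rows((36.7,97),[(36.7,z) for z in (95,93.5,92,91,90)])
rows((36.7,90),[(36.7,z) for z in (88,86,84,82,80)])
E
```

```text
[ -0.78950066 -57.090049  ]
(np.float64(35.6790671350807), np.float64(116.40237961180314))
(36, 113) [-2.4, 0.0, 3.3] [0.0, -0.055, 0.0] th -0.14 ph 0.13
(36.3, 109) [-5.2, 0.0, 7.0] [0.0, -0.12, 0.0] th -0.14 ph 0.06
(36.5, 105) [-8.1, 0.0, 10.6] [0.0, -0.185, 0.0] th -0.14 ph 0.00
(36.7, 101) [-11.0, 0.0, 14.0] [0.0, -0.25, 0.0] th -0.16 ph -0.06
(36.7, 97) [-14.0, 0.0, 17.2] [0.0, -0.314, 0.0] th -0.19 ph -0.13
(36.7, 95) [-0.9, 0.0, 1.9] [0.0, -0.032, 0.0] th -0.21 ph -0.16
(36.7, 93.5) [-1.7, 0.0, 3.4] [0.0, -0.057, 0.0] th -0.23 ph -0.19
(36.7, 92) [-2.4, 0.0, 4.8] [0.0, -0.081, 0.0] th -0.25 ph -0.21
(36.7, 91) [-2.8, 0.0, 5.7] [0.0, -0.097, 0.0] th -0.26 ph -0.23
(36.7, 90) [-3.3, 0.0, 6.6] [0.0, -0.114, 0.0] th -0.28 ph -0.24
(36.7, 88) [-0.7, 0.0, 1.9] [0.0, -0.032, 0.0] th -0.31 ph -0.28
(36.7, 86) [-1.4, 0.0, 3.8] [0.0, -0.065, 0.0] th -0.35 ph -0.31
(36.7, 84) [-2.1, 0.0, 5.6] [0.0, -0.096, 0.0] th -0.39 ph -0.34
(36.7, 82) [-2.8, 0.0, 7.4] [0.0, -0.128, 0.0] th -0.44 ph -0.37
(36.7, 80) [-3.5, 0.0, 9.1] [0.0, -0.159, 0.0] th -0.49 ph -0.40
```

>>> servo_tool:
  deltas:
    - [[-2.4,0,3.3],[0,-0.055,0]]
    - [[-5.2,0,7.0],[0,-0.12,0]]
    - [[-8.1,0,10.6],[0,-0.185,0]]
    - [[-11.0,0,14.0],[0,-0.25,0]]
    - [[-14.0,0,17.2],[0,-0.314,0]]

```text
t: 6.78
ee_pos: [554.6, -50.7, 60.3]
orientation: [3.134, 0.042, -0.21]
ft_force: [-1.7, 1.4, 0.4]
width: 37.5
grasp_force: 30.0
```

```bash
python3 - <<'E'
from h import *
o=ctrl.get_obs();p,r,_,_=tcp(36.7,97)
m=M.inv()*R.from_rotvec(o["orientation"])
print(o["t"],o["ft_force"],o["moment"],o["width"],"mould",M.inv().apply(o["ee_pos"]-np.r_[O,0]),"model",p,"rot err",(r.inv()*m).as_rotvec())
E
```

```text
6.7833 [-1.73584884  1.44542747  0.42971961] [0.34616807 0.12656164 0.05431477] 37.50207965688247 mould [30.48366846  0.41424271 60.28412654] model [31.13223234  0.         60.32173655] rot err [ 0.00113689 -0.00421348  0.00090572]
```

>>> servo_tool:
  deltas:
    - [[-0.9,0,1.9],[0,-0.032,0]]
    - [[-1.7,0,3.4],[0,-0.057,0]]
    - [[-2.4,0,4.8],[0,-0.081,0]]
    - [[-2.4,0,4.8],[0,-0.081,0]]

```text
t: 7.12
ee_pos: [551.8, -50.8, 55.1]
orientation: [3.122, 0.042, -0.334]
ft_force: [-0.9, 1.6, -0.0]
width: 37.7
grasp_force: 30.0
```

>>> servo_tool:
  deltas:
    - [[-0.4,0,0.9],[0,-0.016,0]]
    - [[-0.4,0,0.9],[0,-0.016,0]]
    - [[-0.9,0,1.8],[0,-0.033,0]]
    - [[-0.9,0,1.8],[0,-0.033,0]]

```text
t: 7.45
ee_pos: [550.4, -50.9, 54.1]
orientation: [3.116, 0.042, -0.384]
ft_force: [-2.2, 1.8, 0.1]
width: 37.5
grasp_force: 30.0
```

```bash
python3 - <<'E'
from h import *
o=ctrl.get_obs();p,r,_,_=tcp(36.7,90)
m=M.inv()*R.from_rotvec(o["orientation"])
print(o["t"],o["ft_force"],o["moment"],o["width"],"mould",M.inv().apply(o["ee_pos"]-np.r_[O,0]),"model",p,"rot err",(r.inv()*m).as_rotvec())
rows((36.7,90),[(36.7,89),(36.7,88)])
E
```

```text
7.45 [-2.16183166  1.81816539  0.06892039] [ 0.34126022  0.20349508 -0.05315748] 37.529064675735 mould [26.36447596  0.40725395 54.10345204] model [27.00665872  0.         54.19030605] rot err [ 0.00141249 -0.00234328  0.00084658]
(36.7, 89) [-0.4, 0.0, 1.0] [0.0, -0.016, 0.0] th -0.29 ph -0.26
(36.7, 88) [-0.7, 0.0, 1.9] [0.0, -0.032, 0.0] th -0.31 ph -0.28
```

>>> servo_tool:
  deltas:
    - [[-0.4,0,1.0],[0,-0.016,0]]
    - [[-0.4,0,1.0],[0,-0.016,0]]
    - [[-0.7,0,1.9],[0,-0.032,0]]
    - [[-0.7,0,1.9],[0,-0.032,0]]

```text
t: 7.78
ee_pos: [549.3, -50.9, 52.2]
orientation: [3.108, 0.042, -0.435]
ft_force: [-1.7, 2.8, 2.0]
width: 37.5
grasp_force: 30.0
```

>>> servo_tool:
  deltas:
    - [[-0.3,0,0.9],[0,-0.016,0]]
    - [[-0.3,0,0.9],[0,-0.016,0]]
    - [[-0.7,0,1.9],[0,-0.033,0]]
    - [[-0.7,0,1.9],[0,-0.033,0]]

```text
t: 8.12
ee_pos: [548.2, -51.0, 50.5]
orientation: [3.1, 0.042, -0.486]
ft_force: [-2.5, 2.8, 0.9]
width: 37.6
grasp_force: 30.0
```

>>> servo_tool:
  deltas:
    - [[-0.4,0,0.9],[0,-0.016,0]]
    - [[-0.4,0,0.9],[0,-0.016,0]]
    - [[-0.7,0,1.8],[0,-0.031,0]]
    - [[-0.7,0,1.8],[0,-0.031,0]]

```text
t: 8.45
ee_pos: [547.2, -51.0, 49.1]
orientation: [3.092, 0.042, -0.533]
ft_force: [-2.1, 3.1, 0.5]
width: 37.6
grasp_force: 30.0
```

>>> servo_tool:
  deltas:
    - [[-0.3,0,0.9],[0,-0.016,0]]
    - [[-0.3,0,0.9],[0,-0.016,0]]
    - [[-0.7,0,1.8],[0,-0.032,0]]
    - [[-0.7,0,1.8],[0,-0.032,0]]

```text
t: 8.78
ee_pos: [546.0, -51.1, 48.3]
orientation: [3.083, 0.042, -0.583]
ft_force: [-3.0, 3.8, 5.8]
width: 37.5
grasp_force: 30.0
```

```bash
python3 - <<'E'
from h import *
o=ctrl.get_obs();p,r,_,_=tcp(36.7,82)
m=M.inv()*R.from_rotvec(o["orientation"])
print(o["t"],o["ft_force"],o["moment"],o["width"],"mould",M.inv().apply(o["ee_pos"]-np.r_[O,0]),"model",p,"rot err",(r.inv()*m).as_rotvec())
rows((36.7,82),[(36.7,81),(36.7,80),(36.7,79),(36.7,78)])
E
```

```text
8.7833 [-3.03895663  3.80112807  5.81515475] [ 0.65021945  0.74036411 -0.27174735] 37.517517972173216 mould [21.87015379  0.30097546 48.32258152] model [22.51661877  0.         47.71987831] rot err [ 0.00134479 -0.002764    0.00072899]
(36.7, 81) [-0.2, 0.0, 0.9] [0.0, -0.016, 0.0] th -0.46 ph -0.39
(36.7, 80) [-0.4, 0.0, 1.8] [0.0, -0.031, 0.0] th -0.49 ph -0.40
(36.7, 79) [-0.6, 0.0, 2.7] [0.0, -0.046, 0.0] th -0.52 ph -0.42
(36.7, 78) [-0.8, 0.0, 3.6] [0.0, -0.062, 0.0] th -0.54 ph -0.43
```

```bash
python3 - <<'E'
from h import *
rows((36.7,82),[(x,82) for x in(36.2,35.2,34.2,33.2)])
rows((33.2,82),[(x,82) for x in(32.7,32.2,31.7,31.2,30.7)])
E
```

```text
(36.2, 82) [-0.5, 0.0, 0.2] [0.0, -0.002, 0.0] th -0.41 ph -0.37
(35.2, 82) [-1.6, 0.0, 0.5] [0.0, -0.005, 0.0] th -0.34 ph -0.38
(34.2, 82) [-2.6, 0.0, 0.9] [0.0, -0.008, 0.0] th -0.28 ph -0.38
(33.2, 82) [-3.6, 0.0, 1.3] [0.0, -0.009, 0.0] th -0.22 ph -0.38
(32.7, 82) [-0.5, 0.0, 0.2] [0.0, -0.0, 0.0] th -0.18 ph -0.38
(32.2, 82) [-0.9, 0.0, 0.4] [0.0, -0.0, 0.0] th -0.15 ph -0.38
(31.7, 82) [-1.4, 0.0, 0.6] [0.0, 0.0, 0.0] th -0.12 ph -0.38
(31.2, 82) [-1.8, 0.0, 0.7] [0.0, 0.001, 0.0] th -0.08 ph -0.38
(30.7, 82) [-2.3, 0.0, 0.9] [0.0, 0.002, 0.0] th -0.05 ph -0.38
```

>>> servo_tool:
  deltas:
    - [[-0.5,0,0.2],[0,-0.002,0]]
    - [[-1.0,0,0.3],[0,-0.003,0]]
    - [[-1.6,0,0.5],[0,-0.005,0]]
    - [[-1.6,0,0.5],[0,-0.005,0]]

```text
t: 9.12
ee_pos: [545.8, -51.1, 48.4]
orientation: [3.082, 0.042, -0.584]
ft_force: [2.0, 4.7, 4.0]
width: 37.6
grasp_force: 30.0
```

>>> servo_tool:
  deltas:
    - [[-0.5,0,0.2],[0,-0.001,0]]
    - [[-1.0,0,0.4],[0,-0.003,0]]
    - [[-1.0,0,0.4],[0,-0.003,0]]

```text
t: 9.37
ee_pos: [545.7, -51.1, 48.5]
orientation: [3.082, 0.042, -0.585]
ft_force: [4.0, 4.8, 3.6]
width: 37.3
grasp_force: 30.0
```

>>> servo_tool:
  deltas:
    - [[-0.5,0,0.2],[0,-0.001,0]]
    - [[-1.0,0,0.4],[0,-0.001,0]]
    - [[-1.0,0,0.4],[0,-0.001,0]]

```text
t: 9.62
ee_pos: [545.4, -51.2, 48.5]
orientation: [3.082, 0.042, -0.584]
ft_force: [6.8, 4.4, 1.7]
width: 37.5
grasp_force: 30.0
```

>>> servo_tool:
  deltas:
    - [[1.8,0,-0.6],[0,0.003,0]]
    - [[3.6,0,-1.3],[0,0.008,0]]
    - [[3.6,0,-1.3],[0,0.008,0]]

```text
t: 9.87
ee_pos: [545.6, -51.1, 48.3]
orientation: [3.083, 0.042, -0.583]
ft_force: [-1.9, 4.2, 6.5]
width: 37.7
grasp_force: 30.0
```

>>> servo_tool:
  deltas:
    - [[0.6,0,-0.2],[0,0,0]]
    - [[1.0,0,-0.4],[0,0,0]]
    - [[1.0,0,-0.4],[0,0,0]]

```text
t: 10.12
ee_pos: [545.6, -51.1, 48.3]
orientation: [3.082, 0.042, -0.587]
ft_force: [-4.7, 2.8, 7.3]
width: 37.9
grasp_force: 30.0
```

>>> servo_tool:
  deltas:
    - [[0.6,0,-0.2],[0,0,0]]
    - [[1.0,0,-0.4],[0,0,0]]
    - [[1.0,0,-0.4],[0,0,0]]

```text
t: 10.37
ee_pos: [545.6, -51.1, 48.3]
orientation: [3.081, 0.042, -0.59]
ft_force: [-7.3, 4.5, 9.4]
width: 37.5
grasp_force: 30.0
```

>>> servo_tool:
  deltas:
    - [[0.6,0,-0.2],[0,0,0]]
    - [[1.0,0,-0.4],[0,0,0]]
    - [[1.0,0,-0.4],[0,0,0]]

```text
t: 10.62
ee_pos: [545.5, -51.1, 48.3]
orientation: [3.081, 0.042, -0.594]
ft_force: [-11.1, 2.7, 9.9]
width: 37.2
grasp_force: 30.0
```

>>> servo_tool:
  deltas:
    - [[-3,0,1.2],[0,0,0]]
    - [[-3,0,1.2],[0,0,0]]

```text
t: 10.78
ee_pos: [545.7, -51.1, 48.3]
orientation: [3.083, 0.042, -0.582]
ft_force: [-1.1, 4.0, 5.6]
width: 37.7
grasp_force: 30.0
```

```bash
python3 - <<'E'
from h import *
o=ctrl.get_obs();print(o["t"],o["ft_force"],o["moment"],o["ee_pos"])
f=np.mean([get_image("scene")["frame"].astype(float) for _ in range(4)],0).astype(np.uint8)
p=get_image("scene")
cv2.imwrite("pics/e1.png",cv2.resize(f[180:270,300:420],(800,600),interpolation=cv2.INTER_CUBIC))
def pix(x,y,z): return ((proj(p,[np.r_[M.apply([x,y,0])[:2]+[524.9,-50],z+.7]])[0]-[300,180])*6.667).round().tolist()
th,ph=ik(36.7,82);pin,bar,g=loopm(th,ph)
print("lever end",pix(-25-58*np.sin(th),0,90+58*np.cos(th)),"pin",pix(pin[0],0,pin[1]),"grip+",pix(g[0],19,g[1]),"bar+",pix(bar[0],14.5,bar[1]))
for t in(-.6,-.44,-.3,-.15): print(t,pix(-25-58*np.sin(t),0,90+58*np.cos(t)))
C=cloud(p,np.ones((480,640),bool))-[524.9,-50,.7];C=M.inv().apply(C)
s=C[(abs(C[:,1])<9)&(C[:,0]>-40)&(C[:,0]<15)&(C[:,2]>112)&(C[:,2]<152)]
for z in range(112,152,5):
    q=s[(s[:,2]>=z)&(s[:,2]<z+5)]; print(z,len(q),np.percentile(q[:,0],[5,50,95]).round(1) if len(q) else "")
E
```

```text
10.7833 [-1.08956478  4.03288289  5.56044246] [ 0.69088196  0.42332578 -0.3566113 ] [545.66706066 -51.14874635  48.29656733]
lever end [485.0, 152.0] pin [553.0, 304.0] grip+ [287.0, 289.0] bar+ [319.0, 351.0]
-0.6 [454.0, 161.0]
-0.44 [484.0, 152.0]
-0.3 [513.0, 148.0]
-0.15 [545.0, 149.0]
112 18 [-18.1 -16.  -12.6]
117 20 [-16.3 -14.5 -10.7]
122 21 [-14.6 -12.3  -8.9]
127 17 [-12.3 -11.3  -7.6]
132 24 [-11.1  -8.7  -6.3]
137 19 [-7.9 -6.5 -2.9]
142 24 [-7.7 -5.  -2.3]
147 0
```

View pics/e1.png

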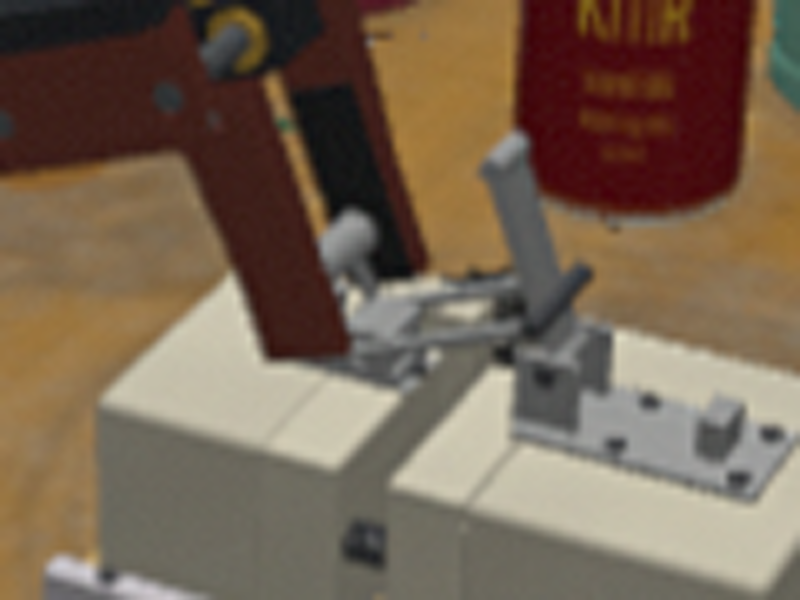

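```bash
python3 - <<'E'
from h import *
rows((36.7,82),[(36.7,84),(36.7,86),(36.7,88),(36.7,90),(36.7,92)])
rows((36.7,92),[(37.7,92),(38.7,92),(39.7,92),(40.7,92),(41.7,92)])
E
```

```text
(36.7, 84) [0.4, 0.0, -1.9] [0.0, 0.032, 0.0] th -0.39 ph -0.34
(36.7, 86) [0.9, 0.0, -3.8] [0.0, 0.063, 0.0] th -0.35 ph -0.31
(36.7, 88) [1.4, 0.0, -5.7] [0.0, 0.096, 0.0] th -0.31 ph -0.28
(36.7, 90) [1.8, 0.0, -7.7] [0.0, 0.128, 0.0] th -0.28 ph -0.24
(36.7, 92) [2.3, 0.0, -9.7] [0.0, 0.16, 0.0] th -0.25 ph -0.21
(37.7, 92) [1.0, 0.0, -0.2] [0.0, 0.002, 0.0] th -0.31 ph -0.21
(38.7, 92) [2.1, 0.0, -0.4] [0.0, 0.004, 0.0] th -0.38 ph -0.21
(39.7, 92) [3.2, 0.0, -0.6] [0.0, 0.008, 0.0] th -0.44 ph -0.20
(40.7, 92) [4.4, 0.0, -0.8] [0.0, 0.013, 0.0] th -0.51 ph -0.20
(41.7, 92) [5.6, 0.0, -1.0] [0.0, 0.019, 0.0] th -0.57 ph -0.19
```

>>> servo_tool:
  deltas:
    - [[0.4,0,-1.9],[0,0.032,0]]
    - [[0.9,0,-3.8],[0,0.063,0]]
    - [[1.4,0,-5.7],[0,0.096,0]]
    - [[1.8,0,-7.7],[0,0.128,0]]
    - [[2.3,0,-9.7],[0,0.16,0]]

```text
t: 11.45
ee_pos: [552.4, -51.0, 56.0]
orientation: [3.122, 0.042, -0.329]
ft_force: [0.5, 5.1, 0.3]
width: 37.6
grasp_force: 30.0
```

>>> servo_tool:
  deltas:
    - [[1.0,0,-0.2],[0,0.002,0]]
    - [[1.0,0,-0.2],[0,0.002,0]]
    - [[1.0,0,-0.2],[0,0.002,0]]

```text
t: 11.7
ee_pos: [552.2, -51.0, 55.8]
orientation: [3.122, 0.042, -0.334]
ft_force: [-1.4, 5.1, -0.2]
width: 37.6
grasp_force: 30.0
```

>>> servo_tool:
  deltas:
    - [[1.0,0,-0.2],[0,0.002,0]]
    - [[1.0,0,-0.2],[0,0.002,0]]
    - [[1.0,0,-0.2],[0,0.002,0]]

```text
t: 11.95
ee_pos: [552.4, -50.9, 55.3]
orientation: [3.122, 0.042, -0.333]
ft_force: [-2.8, 3.6, 0.4]
width: 37.7
grasp_force: 30.0
```

>>> servo_tool:
  deltas:
    - [[1.1,0,-0.2],[0,0.004,0]]
    - [[1.1,0,-0.2],[0,0.004,0]]
    - [[1.1,0,-0.2],[0,0.004,0]]

```text
t: 12.2
ee_pos: [553.2, -50.9, 55.2]
orientation: [3.122, 0.042, -0.328]
ft_force: [-3.2, 3.4, 0.1]
width: 37.3
grasp_force: 30.0
```

```bash
cat >> h.py <<'E'
def leverangle():
    s=[]
    for _ in range(2):
        p=get_image("scene");C=M.inv().apply(cloud(p,np.ones((480,640),bool))-[524.9,-50,.7])
        s.append(C[(abs(C[:,1])<8)&(C[:,0]>-60)&(C[:,0]<20)&(C[:,2]>114)&(C[:,2]<146)])
    s=np.vstack(s);k=np.polyfit(s[:,2],s[:,0],1);r=abs(s[:,0]-np.polyval(k,s[:,2]));s=s[r<4];k=np.polyfit(s[:,2],s[:,0],1)
    return -np.arctan(k[0]),np.polyval(k,120),len(s)
E
python3 - <<'E'
from h import *
o=ctrl.get_obs();print(o["t"],o["ft_force"],o["ee_pos"],tcp(39.7,92)[0],M.inv().apply(o["ee_pos"]-np.r_[O,0]))
print(leverangle())
E
```

```text
12.2 [-3.23480106  3.35179429  0.11997024] [553.15875425 -50.90978277  55.19560966] [31.46904425  0.         55.82616396] [29.07786533  0.27842413 55.19560966]
(np.float64(-0.27904132164322415), np.float64(-16.938374245118972), 227)
```

>>> servo_tool:
  deltas:
    - [[1.2,0,-0.2],[0,0.005,0]]
    - [[2.4,0,-0.4],[0,0.01,0]]
    - [[2.4,0,-0.4],[0,0.01,0]]

```text
t: 12.55
ee_pos: [554.7, -50.8, 54.9]
orientation: [3.124, 0.042, -0.315]
ft_force: [-5.8, 3.9, 1.7]
width: 37.7
grasp_force: 30.0
```

>>> servo_tool:
  deltas:
    - [[1.2,0,-0.2],[0,0.005,0]]
    - [[2.4,0,-0.4],[0,0.01,0]]
    - [[2.4,0,-0.4],[0,0.01,0]]

```text
t: 12.8
ee_pos: [555.3, -50.8, 54.7]
orientation: [3.125, 0.043, -0.305]
ft_force: [-10.2, 3.1, 3.1]
width: 37.5
grasp_force: 30.0
```

```bash
python3 - <<'E'
from h import *
o=ctrl.get_obs();print(o["t"],o["ft_force"],o["ee_pos"],M.inv().apply(o["ee_pos"]-np.r_[O,0]))
print(leverangle())
E
```

```text
12.8 [-10.16643166   3.07640584   3.08821235] [555.29859869 -50.81183753  54.70353702] [31.21961027  0.31658322 54.70353702]
(np.float64(-0.3649484256441082), np.float64(-13.994457180698689), 245)
```

```bash
python3 - <<'E'
from h import *
rows((43.4,92),[(41,92),(38.7,93.5),(37,95),(36.5,97),(36,99)])
rows((36,99),[(38,99.5),(40,100),(41.5,100),(43,100)])
for x in(38,40,41.5,43): print(x,tcp(x,100)[0])
E
```

```text
(41, 92) [-3.0, 0.0, 0.4] [0.0, -0.017, 0.0] th -0.53 ph -0.20
(38.7, 93.5) [-5.0, 0.0, -0.6] [0.0, -0.003, 0.0] th -0.36 ph -0.18
(37, 95) [-6.2, 0.0, -1.8] [0.0, 0.018, 0.0] th -0.23 ph -0.16
(36.5, 97) [-5.8, 0.0, -3.7] [0.0, 0.05, 0.0] th -0.18 ph -0.13
(36, 99) [-5.5, 0.0, -5.6] [0.0, 0.083, 0.0] th -0.13 ph -0.10
(38, 99.5) [2.3, 0.0, -0.7] [0.0, 0.009, 0.0] th -0.26 ph -0.09
(40, 100) [4.7, 0.0, -1.4] [0.0, 0.021, 0.0] th -0.39 ph -0.08
(41.5, 100) [6.4, 0.0, -1.5] [0.0, 0.028, 0.0] th -0.49 ph -0.07
(43, 100) [8.2, 0.0, -1.7] [0.0, 0.037, 0.0] th -0.59 ph -0.06
38 [34.25055773  0.         63.09150872]
40 [36.4249685  0.        63.0742069]
41.5 [38.16264563  0.         63.05196741]
43 [39.99906767  0.         63.02312275]
```

>>> servo_tool:
  deltas:
    - [[-3,0,0.4],[0,-0.017,0]]
    - [[-5,0,-0.6],[0,-0.003,0]]
    - [[-6.2,0,-1.8],[0,0.018,0]]
    - [[-5.8,0,-3.7],[0,0.05,0]]
    - [[-5.5,0,-5.6],[0,0.083,0]]

```text
t: 13.32
ee_pos: [557.6, -50.9, 62.7]
orientation: [3.137, 0.042, -0.151]
ft_force: [2.8, 4.9, 1.0]
width: 37.3
grasp_force: 30.0
```

>>> servo_tool:
  deltas:
    - [[2.3,0,-0.7],[0,0.009,0]]
    - [[4.7,0,-1.4],[0,0.021,0]]
    - [[6.4,0,-1.5],[0,0.028,0]]
    - [[6.4,0,-1.5],[0,0.028,0]]

```text
t: 13.65
ee_pos: [560.1, -50.7, 62.5]
orientation: [3.139, 0.043, -0.121]
ft_force: [-4.9, 4.5, 0.2]
width: 37.3
grasp_force: 30.0
```

>>> servo_tool:
  deltas:
    - [[1.8,0,-0.2],[0,0.009,0]]
    - [[1.8,0,-0.2],[0,0.009,0]]
    - [[1.8,0,-0.2],[0,0.009,0]]

```text
t: 13.9
ee_pos: [561.9, -50.7, 62.5]
orientation: [-3.139, -0.043, 0.108]
ft_force: [-4.1, 4.3, 0.3]
width: 37.5
grasp_force: 30.0
```

```bash
python3 - <<'E'
from h import *
o=ctrl.get_obs();print(o["t"],o["ft_force"],o["ee_pos"],M.inv().apply(o["ee_pos"]-np.r_[O,0]))
print(leverangle())
E
```

```text
13.9 [-4.09070248  4.27893468  0.27977058] [561.9049849  -50.66931336  62.53009003] [37.82740025  0.27459069 62.53009003]
(np.float64(-0.42006613964508), np.float64(-11.55647829741298), 246)
```

```bash
cat >> h.py <<'E'
def bar():
    o=ctrl.get_obs();m=M.inv().apply(o["ee_pos"]-np.r_[O,0]);z=(M.inv()*R.from_rotvec(o["orientation"])).as_matrix()[:,2]
    ph=np.arctan2(z[0],-z[2]);u=np.array([np.cos(ph),np.sin(ph)]);n=np.array([-np.sin(ph),np.cos(ph)])
    b=np.array([m[0],m[2]])-OFF[0]*u-(OFF[1]+20)*n
    th,p2=ik(*b)
    print("t %.2f bar %.1f %.1f tilt %.3f ikphi %.3f ikth %.2f F %s g %.0f w %.1f"%(o["t"],*b,ph,p2,th,np.round(o["ft_force"],1),o["grasp_force"],o["width"]))
E
python3 - <<'E'
from h import *
bar()
rows((43,100),[(41.5,99.5),(40,98.5),(39,97),(38.5,95.5),(38.3,94)])
rows((38.3,94),[(38.3,z) for z in(92.5,91,89.5,88)])
rows((38.3,88),[(38.3,z) for z in(86.5,85,84,83)])
rows((38.3,83),[(x,83) for x in(37.8,37.3,36.8,36.3)])
E
```

```text
t 14.00 bar 41.2 99.5 tilt -0.069 ikphi -0.078 ikth -0.47 F [-4.7  4.8  0.4] g 30 w 37.3
(41.5, 99.5) [-2.1, 0.0, 0.6] [0.0, -0.017, 0.0] th -0.49 ph -0.08
(40, 98.5) [-4.4, 0.0, 1.6] [0.0, -0.039, 0.0] th -0.40 ph -0.10
(39, 97) [-6.3, 0.0, 3.1] [0.0, -0.066, 0.0] th -0.34 ph -0.13
(38.5, 95.5) [-7.6, 0.0, 4.5] [0.0, -0.091, 0.0] th -0.32 ph -0.15
(38.3, 94) [-8.6, 0.0, 5.9] [0.0, -0.116, 0.0] th -0.33 ph -0.18
(38.3, 92.5) [-0.6, 0.0, 1.4] [0.0, -0.024, 0.0] th -0.34 ph -0.20
(38.3, 91) [-1.2, 0.0, 2.9] [0.0, -0.048, 0.0] th -0.36 ph -0.22
(38.3, 89.5) [-1.9, 0.0, 4.3] [0.0, -0.071, 0.0] th -0.39 ph -0.25
(38.3, 88) [-2.5, 0.0, 5.7] [0.0, -0.095, 0.0] th -0.41 ph -0.27
(38.3, 86.5) [-0.5, 0.0, 1.4] [0.0, -0.023, 0.0] th -0.44 ph -0.29
(38.3, 85) [-0.9, 0.0, 2.8] [0.0, -0.047, 0.0] th -0.47 ph -0.32
(38.3, 84) [-1.2, 0.0, 3.7] [0.0, -0.062, 0.0] th -0.49 ph -0.33
(38.3, 83) [-1.5, 0.0, 4.6] [0.0, -0.077, 0.0] th -0.52 ph -0.35
(37.8, 83) [-0.6, 0.0, 0.2] [0.0, -0.003, 0.0] th -0.48 ph -0.35
(37.3, 83) [-1.1, 0.0, 0.3] [0.0, -0.005, 0.0] th -0.45 ph -0.35
(36.8, 83) [-1.7, 0.0, 0.5] [0.0, -0.007, 0.0] th -0.42 ph -0.35
(36.3, 83) [-2.2, 0.0, 0.7] [0.0, -0.009, 0.0] th -0.39 ph -0.36
```

>>> servo_tool:
  deltas:
    - [[-2.1,0,0.6],[0,-0.017,0]]
    - [[-4.4,0,1.6],[0,-0.039,0]]
    - [[-6.3,0,3.1],[0,-0.066,0]]
    - [[-7.6,0,4.5],[0,-0.091,0]]
    - [[-8.6,0,5.9],[0,-0.116,0]]

```text
t: 14.42
ee_pos: [556.6, -50.9, 58.2]
orientation: [3.127, 0.042, -0.281]
ft_force: [2.9, 4.4, -0.2]
width: 37.3
grasp_force: 30.0
```

>>> servo_tool:
  deltas:
    - [[-0.6,0,1.4],[0,-0.024,0]]
    - [[-1.2,0,2.9],[0,-0.048,0]]
    - [[-1.2,0,2.9],[0,-0.048,0]]

```text
t: 14.67
ee_pos: [554.5, -50.9, 56.7]
orientation: [3.118, 0.042, -0.36]
ft_force: [-2.3, 5.8, 15.1]
width: 37.4
grasp_force: 30.0
```

```bash
python3 -c "
from h import *
bar()"
```

```text
t 14.67 bar 39.7 92.6 tilt -0.230 ikphi -0.193 ikth -0.43 F [-2.3  5.8 15.1] g 30 w 37.4
```

>>> servo_tool:
  deltas:
    - [[-0.7,0,1.4],[0,-0.023,0]]
    - [[-1.3,0,2.8],[0,-0.047,0]]
    - [[-1.3,0,2.8],[0,-0.047,0]]

```text
t: 14.92
ee_pos: [552.8, -51.0, 55.2]
orientation: [3.108, 0.042, -0.432]
ft_force: [-2.7, 5.7, 22.1]
width: 37.4
grasp_force: 30.0
```

```bash
python3 -c "
from h import *
bar();print(leverangle())"
```

```text
t 14.92 bar 39.6 90.7 tilt -0.276 ikphi -0.223 ikth -0.45 F [-2.7  5.7 22.1] g 30 w 37.4
(np.float64(-0.45393262596216083), np.float64(-10.72200659913161), 247)
```

```bash
python3 - <<'E'
from h import *
rows((38.3,88),[(38.3,91),(38,94),(37.2,94.5),(36.5,94.5),(36.5,94.5)])
rows((36.5,94.5),[(36.8,93),(37,91.5),(37,90),(37,88.5)])
rows((37,88.5),[(37,87),(37,85.5)])
rows((37,85.5),[(37,84.5),(37,83.5)])
rows((37,83.5),[(37,82.8),(37,82)])
E
```

```text
(38.3, 91) [1.0, 0.0, -2.9] [0.0, 0.047, 0.0] th -0.36 ph -0.22
(38, 94) [1.6, 0.0, -5.8] [0.0, 0.094, 0.0] th -0.31 ph -0.18
(37.2, 94.5) [0.9, 0.0, -6.1] [0.0, 0.101, 0.0] th -0.25 ph -0.17
(36.5, 94.5) [0.3, 0.0, -5.9] [0.0, 0.1, 0.0] th -0.20 ph -0.17
(36.5, 94.5) [0.3, 0.0, -5.9] [0.0, 0.1, 0.0] th -0.20 ph -0.17
(36.8, 93) [-0.3, 0.0, 1.4] [0.0, -0.024, 0.0] th -0.24 ph -0.19
(37, 91.5) [-0.8, 0.0, 2.8] [0.0, -0.048, 0.0] th -0.27 ph -0.22
(37, 90) [-1.4, 0.0, 4.2] [0.0, -0.072, 0.0] th -0.30 ph -0.24
(37, 88.5) [-2.1, 0.0, 5.6] [0.0, -0.097, 0.0] th -0.32 ph -0.27
(37, 87) [-0.5, 0.0, 1.4] [0.0, -0.024, 0.0] th -0.35 ph -0.29
(37, 85.5) [-1.0, 0.0, 2.8] [0.0, -0.048, 0.0] th -0.38 ph -0.31
(37, 84.5) [-0.3, 0.0, 0.9] [0.0, -0.016, 0.0] th -0.40 ph -0.33
(37, 83.5) [-0.6, 0.0, 1.9] [0.0, -0.032, 0.0] th -0.42 ph -0.35
(37, 82.8) [-0.2, 0.0, 0.6] [0.0, -0.011, 0.0] th -0.44 ph -0.36
(37, 82) [-0.4, 0.0, 1.4] [0.0, -0.023, 0.0] th -0.46 ph -0.37
```

>>> servo_tool:
  deltas:
    - [[1.3,0,-2.8],[0,0.047,0]]
    - [[1.3,0,-2.8],[0,0.047,0]]

```text
t: 15.18
ee_pos: [554.8, -51.0, 56.2]
orientation: [3.119, 0.042, -0.351]
ft_force: [3.3, 4.3, 1.0]
width: 37.6
grasp_force: 30.0
```

>>> servo_tool:
  deltas:
    - [[0.2,0,-2.5],[0,0.045,0]]
    - [[-0.8,0,-3.0],[0,0.053,0]]
    - [[-0.8,0,-3.0],[0,0.053,0]]
    - [[-0.8,0,-3.0],[0,0.053,0]]

```text
t: 15.52
ee_pos: [555.0, -51.0, 58.9]
orientation: [3.128, 0.042, -0.272]
ft_force: [3.8, 4.7, 1.7]
width: 37.5
grasp_force: 30.0
```

>>> servo_tool:
  deltas:
    - [[-0.3,0,1.4],[0,-0.024,0]]
    - [[-0.8,0,2.8],[0,-0.048,0]]
    - [[-0.8,0,2.8],[0,-0.048,0]]

```text
t: 15.77
ee_pos: [552.5, -51.0, 55.3]
orientation: [3.119, 0.042, -0.353]
ft_force: [1.3, 3.8, 1.7]
width: 37.9
grasp_force: 30.0
```

```bash
python3 -c "
from h import *
bar()"
```

```text
t 15.77 bar 37.5 91.3 tilt -0.225 ikphi -0.221 ikth -0.31 F [1.3 3.8 1.7] g 30 w 37.9
```

>>> servo_tool:
  deltas:
    - [[-0.6,0,1.4],[0,-0.024,0]]
    - [[-1.3,0,2.8],[0,-0.049,0]]
    - [[-1.3,0,2.8],[0,-0.049,0]]

```text
t: 16.02
ee_pos: [550.0, -51.1, 52.7]
orientation: [3.109, 0.042, -0.429]
ft_force: [-0.4, 2.9, 1.9]
width: 37.5
grasp_force: 30.0
```

>>> servo_tool:
  deltas:
    - [[-0.5,0,1.4],[0,-0.024,0]]
    - [[-1.0,0,2.8],[0,-0.048,0]]
    - [[-1.0,0,2.8],[0,-0.048,0]]

```text
t: 16.27
ee_pos: [547.8, -51.1, 50.3]
orientation: [3.097, 0.042, -0.504]
ft_force: [-0.8, 3.9, 2.2]
width: 37.5
grasp_force: 30.0
```

```bash
python3 -c "
from h import *
bar()"
```

```text
t 16.27 bar 36.2 85.2 tilt -0.323 ikphi -0.322 ikth -0.33 F [-0.8  3.9  2.2] g 30 w 37.5
```

>>> servo_tool:
  deltas:
    - [[-0.3,0,0.9],[0,-0.016,0]]
    - [[-0.6,0,1.9],[0,-0.032,0]]
    - [[-0.6,0,1.9],[0,-0.032,0]]

```text
t: 16.52
ee_pos: [546.5, -51.1, 48.9]
orientation: [3.088, 0.042, -0.554]
ft_force: [-2.3, 3.9, 2.4]
width: 37.8
grasp_force: 30.0
```

```bash
python3 -c "
from h import *
bar()"
```

```text
t 16.52 bar 36.0 83.4 tilt -0.355 ikphi -0.352 ikth -0.36 F [-2.3  3.9  2.4] g 30 w 37.8
```

>>> servo_tool:
  deltas:
    - [[-0.2,0,0.6],[0,-0.011,0]]
    - [[-0.4,0,1.4],[0,-0.023,0]]
    - [[-0.4,0,1.4],[0,-0.023,0]]

```text
t: 16.77
ee_pos: [545.5, -51.1, 47.7]
orientation: [3.081, 0.042, -0.589]
ft_force: [-2.8, 3.3, 1.6]
width: 38.0
grasp_force: 30.0
```

```bash
python3 -c "
from h import *
bar()
rows((37,82),[(37,81),(36,81),(35,81),(34,81),(33,81)])"
```

```text
t 16.77 bar 35.9 81.9 tilt -0.378 ikphi -0.376 ikth -0.39 F [-2.8  3.3  1.6] g 30 w 38.0
(37, 81) [-0.2, 0.0, 0.9] [0.0, -0.015, 0.0] th -0.48 ph -0.39
(36, 81) [-1.3, 0.0, 1.3] [0.0, -0.02, 0.0] th -0.42 ph -0.39
(35, 81) [-2.4, 0.0, 1.6] [0.0, -0.023, 0.0] th -0.36 ph -0.39
(34, 81) [-3.4, 0.0, 2.0] [0.0, -0.026, 0.0] th -0.29 ph -0.40
(33, 81) [-4.4, 0.0, 2.3] [0.0, -0.027, 0.0] th -0.23 ph -0.40
```

>>> servo_tool:
  deltas:
    - [[-0.2,0,0.9],[0,-0.015,0]]
    - [[-0.2,0,0.9],[0,-0.015,0]]

```text
t: 16.93
ee_pos: [545.1, -51.2, 47.0]
orientation: [3.077, 0.042, -0.613]
ft_force: [-3.7, 3.8, 2.7]
width: 37.6
grasp_force: 30.0
```

```bash
python3 -c "
from h import *
bar()"
```

```text
t 16.93 bar 35.9 81.0 tilt -0.393 ikphi -0.390 ikth -0.41 F [-3.7  3.8  2.7] g 30 w 37.6
```

>>> servo_tool:
  deltas:
    - [[-0.2,0,0.9],[0,-0.015,0]]
    - [[-0.2,0,0.9],[0,-0.015,0]]

```text
t: 17.1
ee_pos: [544.5, -51.2, 47.1]
orientation: [3.072, 0.042, -0.636]
ft_force: [-5.1, 3.3, 8.4]
width: 37.7
grasp_force: 30.0
```

```bash
python3 -c "
from h import *
bar();print(leverangle())"
```

```text
t 17.10 bar 35.9 80.8 tilt -0.409 ikphi -0.393 ikth -0.42 F [-5.1  3.3  8.4] g 30 w 37.7
(np.float64(-0.3589888283594913), np.float64(-13.510318441422896), 242)
```

```bash
python3 -c "
from h import *
rows((37,80),[(36.5,80.7),(35.5,80.7),(34.5,80.7)])
rows((34.5,80.7),[(33.5,80.7),(32.5,80.7),(31.5,80.7),(30.5,80.7)])"
```

```text
(36.5, 80.7) [-0.4, 0.0, -0.4] [0.0, 0.008, 0.0] th -0.46 ph -0.39
(35.5, 80.7) [-1.5, 0.0, -0.1] [0.0, 0.004, 0.0] th -0.40 ph -0.40
(34.5, 80.7) [-2.5, 0.0, 0.3] [0.0, 0.001, 0.0] th -0.33 ph -0.40
(33.5, 80.7) [-1.0, 0.0, 0.4] [0.0, -0.002, 0.0] th -0.27 ph -0.40
(32.5, 80.7) [-2.0, 0.0, 0.8] [0.0, -0.003, 0.0] th -0.21 ph -0.40
(31.5, 80.7) [-2.9, 0.0, 1.2] [0.0, -0.003, 0.0] th -0.14 ph -0.40
(30.5, 80.7) [-3.8, 0.0, 1.6] [0.0, -0.002, 0.0] th -0.07 ph -0.40
```

>>> servo_tool:
  deltas:
    - [[-0.4,0,-0.4],[0,0.008,0]]
    - [[-1.5,0,-0.1],[0,0.004,0]]
    - [[-2.5,0,0.3],[0,0.001,0]]
    - [[-2.5,0,0.3],[0,0.001,0]]

```text
t: 17.53
ee_pos: [544.7, -51.2, 47.3]
orientation: [3.074, 0.042, -0.624]
ft_force: [3.1, 4.7, 1.4]
width: 37.6
grasp_force: 30.0
```

```bash
python3 -c "
from h import *
bar()"
```

```text
t 17.53 bar 35.8 81.2 tilt -0.401 ikphi -0.388 ikth -0.41 F [3.1 4.7 1.4] g 30 w 37.6
```

>>> servo_tool:
  deltas:
    - [[-1.0,0,0.4],[0,-0.002,0]]
    - [[-2.0,0,0.8],[0,-0.003,0]]
    - [[-2.0,0,0.8],[0,-0.003,0]]

```text
t: 17.78
ee_pos: [543.1, -51.2, 47.4]
orientation: [3.073, 0.041, -0.627]
ft_force: [4.7, 4.0, 1.8]
width: 37.9
grasp_force: 30.0
```

```bash
python3 -c "
from h import *
bar()"
```

```text
t 17.78 bar 34.3 81.2 tilt -0.403 ikphi -0.392 ikth -0.31 F [4.7 4.  1.8] g 30 w 37.9
```

>>> servo_tool:
  deltas:
    - [[-1.0,0,0.4],[0,0,0]]
    - [[-1.8,0,0.8],[0,0.001,0]]
    - [[-1.8,0,0.8],[0,0.001,0]]

```text
t: 18.03
ee_pos: [541.0, -51.3, 47.4]
orientation: [3.074, 0.042, -0.626]
ft_force: [4.9, 5.2, 0.9]
width: 37.7
grasp_force: 30.0
```

```bash
python3 -c "
from h import *
bar()"
```

```text
t 18.03 bar 32.2 81.2 tilt -0.402 ikphi -0.394 ikth -0.17 F [4.9 5.2 0.9] g 30 w 37.7
```

>>> servo_tool:
  deltas:
    - [[-1.0,0,0.4],[0,0.001,0]]
    - [[-1.8,0,0.8],[0,0.002,0]]
    - [[-1.8,0,0.8],[0,0.002,0]]

```text
t: 18.28
ee_pos: [539.5, -51.3, 47.4]
orientation: [3.074, 0.042, -0.621]
ft_force: [5.3, 5.0, 0.7]
width: 37.7
grasp_force: 30.0
```

```bash
python3 -c "
from h import *
bar();print(leverangle())"
```

```text
t 18.28 bar 30.6 81.3 tilt -0.399 ikphi -0.391 ikth -0.06 F [5.3 5.  0.7] g 30 w 37.7
(np.float64(-0.010365337148855886), np.float64(-24.648151200917656), 175)
```

>>> servo_tool:
  deltas:
    - [[-0.9,0,0.4],[0,0.002,0]]
    - [[-1.8,0,0.8],[0,0.004,0]]
    - [[-1.8,0,0.8],[0,0.004,0]]

```text
t: 18.63
ee_pos: [539.7, -51.4, 47.5]
orientation: [3.077, 0.042, -0.608]
ft_force: [10.1, 5.5, -0.0]
width: 37.5
grasp_force: 30.0
```

```bash
python3 -c "
from h import *
bar();print(leverangle())"
```

```text
t 18.63 bar 30.4 81.5 tilt -0.390 ikphi -0.387 ikth -0.04 F [10.1  5.5 -0. ] g 30 w 37.5
(np.float64(0.007383965532976387), np.float64(-25.169540505587655), 165)
```

>>> servo_tool:
  deltas:
    - [[1.0,0,-0.4],[0,0,0]]
    - [[2.0,0,-0.8],[0,0,0]]
    - [[2.0,0,-0.8],[0,0,0]]

```text
t: 18.98
ee_pos: [539.5, -51.4, 47.5]
orientation: [3.075, 0.042, -0.617]
ft_force: [4.6, 4.1, 2.3]
width: 37.8
grasp_force: 30.0
```

>>> servo_tool:
  deltas:
    - [[0,0,0],[0,0,0]]
    - [[0,0,0],[0,0,0]]
    - [[0,0,0],[0,0,0]]
    - [[0,0,0],[0,0,0]]
    - [[0,0,0],[0,0,0]]
  grip: -0.3

```text
t: 19.4
ee_pos: [536.4, -51.7, 47.0]
orientation: [3.074, 0.041, -0.625]
ft_force: [0.1, 0.6, 0.3]
width: 56.9
grasp_force: 0.0
```

```bash
python3 - <<'E'
from h import *
bar()
D=41
o=ctrl.get_obs();r0=R.from_rotvec(o["orientation"]);z0=r0.apply([0,0,1])
p1=o["ee_pos"]-70*z0
print("after retract",p1, "tip", p1-D*z0)
# target: vertical tool, true tip at mould (x,z): reported = tip + D down
tgt=mw(12,0,175-D)
print(delta(tgt,tip(0.),p1,r0))
E
```

```text
t 19.40 bar 27.6 80.8 tilt -0.401 ikphi -0.387 ikth 0.15 F [0.1 0.6 0.3] g 0 w 56.9
after retract [563.78816834 -51.02149523 111.40348416] tip [579.80213891 -50.61450137 149.14453744]
([-34.3, -0.1, -10.0], [-0.001, 0.401, -0.001])
```

>>> servo_tool:
  deltas:
    - [[0,0,-10],[0,0,0]]
    - [[0,0,-25],[0,0,0]]
    - [[0,0,-45],[0,0,0]]
    - [[0,0,-70],[0,0,0]]
    - [[0,0,-70],[0,0,0]]

```text
t: 19.82
ee_pos: [568.4, -51.1, 116.0]
orientation: [3.076, 0.042, -0.612]
ft_force: [0.4, 0.1, 0.7]
width: 56.7
grasp_force: 0.0
```

>>> servo_tool:
  deltas:
    - [[-5,0,-10],[0,0.1,0]]
    - [[-14,0,-15],[0,0.2,0]]
    - [[-24,0,-15],[0,0.3,0]]
    - [[-34,0,-10],[0,0.401,0]]
    - [[-34,0,-10],[0,0.401,0]]
  grip: 1

```text
t: 20.23
ee_pos: [527.8, -50.9, 132.5]
orientation: [-3.14, -0.042, 0.006]
ft_force: [-1.0, 0.1, -0.4]
width: 27.4
grasp_force: 0.0
```

```bash
python3 - <<'E'
from h import *
D=41
o=ctrl.get_obs();m=M.inv().apply(o["ee_pos"]-np.r_[O,0]);print(o["t"],o["ft_force"],o["width"],"tip mould",m+[0,0,D],"tilt",(M.inv()*R.from_rotvec(o["orientation"])).as_matrix()[:,2])
p=get_image("scene")
print(leverangle())
C=M.inv().apply(cloud(p,np.ones((480,640),bool))-[524.9,-50,.7])
s=C[(abs(C[:,1])<25)&(C[:,0]>-10)&(C[:,0]<45)&(C[:,2]>150)&(C[:,2]<240)]
for z in range(150,240,6):
    q=s[(s[:,2]>=z)&(s[:,2]<z+6)]; print(z,len(q),np.percentile(q[:,:2],[3,97],axis=0).round(1).tolist() if len(q) else "")
g=C[(abs(C[:,1])<20)&(C[:,0]>15)&(C[:,0]<55)&(C[:,2]>91)&(C[:,2]<110)]
print(len(g),np.percentile(g,[5,50,95],axis=0).round(1).tolist())
cv2.imwrite("pics/g1.png",cv2.resize(p["frame"][150:270,290:450],(800,600),interpolation=cv2.INTER_CUBIC))
E
```

```text
20.2333 [-1.02374479  0.07510563 -0.43200302] 27.394915549119066 tip mould [  3.76308235   0.99267345 173.48087722] tilt [-0.00406517  0.00182894 -0.99999006]
(np.float64(-0.006975332814265318), np.float64(-25.053787526906483), 178)
150 0 
156 0 
162 0 
168 25 [[-6.8, -21.4], [14.9, 22.0]]
174 75 [[-6.9, -17.6], [14.8, 23.8]]
180 83 [[-7.2, -20.1], [14.9, 23.7]]
186 81 [[-6.9, -21.1], [14.1, 23.0]]
192 81 [[-6.9, -20.7], [14.0, 23.3]]
198 80 [[-6.8, -19.9], [14.9, 24.0]]
204 72 [[-7.3, -19.4], [14.0, 24.4]]
210 76 [[-7.1, -22.1], [14.5, 24.8]]
216 66 [[-7.0, -22.8], [14.2, 24.9]]
222 57 [[-7.0, -20.9], [10.2, 24.6]]
228 31 [[-6.9, -22.1], [4.8, 19.5]]
234 7 [[-7.0, 13.9], [-5.7, 20.5]]
128 [[32.4, -17.4, 93.5], [36.0, 4.2, 102.2], [43.0, 18.8, 105.4]]
```

View pics/g1.png

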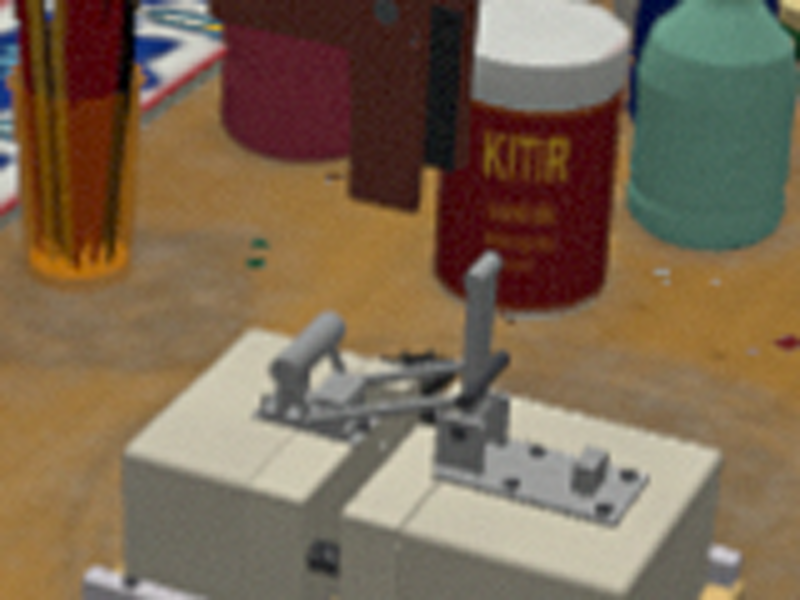

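>>> servo_tool:
  deltas:
    - [[-2,1,10],[0,0,0]]
    - [[-4,1,25],[0,0,0]]
    - [[-4,1,38],[0,0,0]]
    - [[-4,1,38],[0,0,0]]
    - [[-4,1,38],[0,0,0]]

```text
t: 20.8
ee_pos: [532.9, -52.5, 94.8]
orientation: [-3.14, -0.043, 0.003]
ft_force: [-0.2, 0.9, 0.2]
width: 0.8
grasp_force: 0.0
```

```bash
python3 - <<'E'
from h import *
D=41
o=ctrl.get_obs();m=M.inv().apply(o["ee_pos"]-np.r_[O,0]);t=m+[0,0,D];print(o["t"],o["ft_force"],o["width"],"tip mould",t)
for th in np.arange(0,1.65,.1):
    r=48+4*min(th/1.5,1);x=-25-r*np.sin(th)+2.5*np.cos(th)+10.5;z=90+r*np.cos(th)+2.5*np.sin(th)
    print("%.1f"%th,"dx %.1f dz(tool) %.1f"%(x-t[0],-(z-t[2])))
E
```

```text
20.8 [-0.22224189  0.86114487  0.15698094] 0.8388718806403334 tip mould [  8.75610535  -0.77208207 135.84425507]
0.0 dx -20.8 dz(tool) -2.2
0.1 dx -25.6 dz(tool) -2.4
0.2 dx -30.4 dz(tool) -2.2
0.3 dx -35.3 dz(tool) -1.5
0.4 dx -40.1 dz(tool) -0.3
0.5 dx -44.7 dz(tool) 1.4
0.6 dx -49.2 dz(tool) 3.5
0.7 dx -53.5 dz(tool) 6.1
0.8 dx -57.5 dz(tool) 9.1
0.9 dx -61.2 dz(tool) 12.6
1.0 dx -64.5 dz(tool) 16.4
1.1 dx -67.5 dz(tool) 20.5
1.2 dx -70.1 dz(tool) 25.0
1.3 dx -72.2 dz(tool) 29.7
1.4 dx -73.8 dz(tool) 34.6
1.5 dx -74.9 dz(tool) 39.7
1.6 dx -75.3 dz(tool) 44.9
```

>>> servo_tool:
  deltas:
    - [[-8,-0.5,-1],[0,0,0]]
    - [[-16,-0.5,-2],[0,0,0]]
    - [[-20,-0.5,-2],[0,0,0]]
    - [[-25,-0.5,-2.4],[0,0,0]]
    - [[-30,-0.5,-2.2],[0,0,0]]

```text
t: 21.22
ee_pos: [503.7, -53.0, 99.1]
orientation: [-3.141, -0.042, -0.006]
ft_force: [5.4, 0.9, -2.4]
width: 0.4
grasp_force: 2.5
```

>>> servo_tool:
  deltas:
    - [[-2,0,0],[0,0,0]]
    - [[-4,0,0.3],[0,0,0]]
    - [[-6,0,1],[0,0,0]]
    - [[-8,0,1.5],[0,0,0]]
    - [[-10,0,2],[0,0,0]]

```text
t: 21.63
ee_pos: [493.5, -53.2, 96.8]
orientation: [-3.141, -0.042, -0.004]
ft_force: [4.7, -0.9, -1.7]
width: 0.4
grasp_force: 2.1
```

```bash
python3 - <<'E'
from h import *
D=41
o=ctrl.get_obs();m=M.inv().apply(o["ee_pos"]-np.r_[O,0]);t=m+[0,0,D];print(o["t"],o["ft_force"],o["width"],"tip mould",t)
p=get_image("scene")
C=M.inv().apply(cloud(p,np.ones((480,640),bool))-[524.9,-50,.7])
g=C[(abs(C[:,1])<8)&(C[:,0]>-90)&(C[:,0]<-15)&(C[:,2]>112)&(C[:,2]<131)]
for z in range(112,131,5):
    q=g[(g[:,2]>=z)&(g[:,2]<z+5)]; print(z,len(q),np.percentile(q[:,0],[5,50,95]).round(1) if len(q) else "")
E
```

```text
21.6333 [ 4.69722219 -0.90993427 -1.74324455] 0.42656027491150683 tip mould [-30.65195514  -0.37510038 137.83694946]
112 9 [-37.3 -36.1 -32.8]
117 9 [-39.3 -37.8 -34.5]
122 10 [-42.2 -40.3 -36. ]
127 7 [-43.4 -39.8 -38.6]
```

>>> servo_tool:
  deltas:
    - [[-4.7,0,1.7],[0,0,0]]
    - [[-9.2,0,3.8],[0,0,0]]
    - [[-13.5,0,6.4],[0,0,0]]
    - [[-13.5,0,6.4],[0,0,0]]

```text
t: 22.02
ee_pos: [477.7, -53.4, 89.4]
orientation: [-3.14, -0.042, 0.003]
ft_force: [2.8, -1.3, -0.0]
width: 0.4
grasp_force: 0.8
```

>>> servo_tool:
  deltas:
    - [[-2,0,1.5],[0,0,0]]
    - [[-4,0,3],[0,0,0]]
    - [[-6,0,4.7],[0,0,0]]
    - [[-7.7,0,6.5],[0,0,0]]
    - [[-7.7,0,6.5],[0,0,0]]

```text
t: 22.43
ee_pos: [470.4, -53.6, 82.9]
orientation: [-3.14, -0.042, 0.002]
ft_force: [1.0, 0.1, -0.3]
width: 0.5
grasp_force: 0.6
```

```bash
python3 - <<'E'
from h import *
D=41
o=ctrl.get_obs();m=M.inv().apply(o["ee_pos"]-np.r_[O,0]);t=m+[0,0,D];print(o["t"],o["ft_force"],"tip mould",t)
c=t[[0,2]]-[10.5,0]-P;print("corner r %.1f th %.2f"%(np.hypot(*c),np.arctan2(-c[0],c[1])))
E
```

```text
22.4333 [ 0.96934166  0.09541747 -0.33754372] tip mould [-5.36786004e+01 -1.18851550e-01  1.23880535e+02]
corner r 51.8 th 0.86
```

```bash
python3 - <<'E'
from h import *
p=get_image("scene");C=M.inv().apply(cloud(p,np.ones((480,640),bool))-[524.9,-50,.7])
q=C[(abs(C[:,1])<45)&(abs(C[:,2]-72)<3)];print("far end",np.percentile(q[q[:,0]>40][:,0],[95,99,99.7]))
g=C[(abs(C[:,1])<20)&(C[:,0]>5)&(C[:,0]<55)&(C[:,2]>93)&(C[:,2]<112)];print(np.percentile(g,[5,50,95],axis=0).round(1).tolist())
E
```

```text
far end [74.8835539  77.18304684 78.06437096]
[[22.3, -16.4, 95.6], [25.1, 5.0, 103.6], [30.9, 18.9, 106.6]]
```

>>> servo_tool:
  deltas:
    - [[-2,0,2],[0,0,0]]
    - [[-3.7,0,4],[0,0,0]]
    - [[-6.3,0,8],[0,0,0]]
    - [[-6.3,0,8],[0,0,0]]

```text
t: 22.82
ee_pos: [464.0, -53.8, 74.6]
orientation: [-3.14, -0.042, 0.002]
ft_force: [1.9, 0.1, -0.4]
width: 0.4
grasp_force: 0.5
```

>>> servo_tool:
  deltas:
    - [[-2.6,0,4.5],[0,0,0]]
    - [[-4.7,0,9],[0,0,0]]
    - [[-5.6,0,11.5],[0,0,0]]
    - [[-6.3,0,14],[0,0,0]]
    - [[-6.3,0,14],[0,0,0]]

```text
t: 23.23
ee_pos: [457.6, -53.9, 60.6]
orientation: [-3.14, -0.042, 0.003]
ft_force: [-0.1, 0.5, 0.5]
width: 0.4
grasp_force: 0.0
```

>>> servo_tool:
  deltas:
    - [[-0.6,0,2.5],[0,0,0]]
    - [[-1.1,0,5],[0,0,0]]
    - [[-1.3,0,7],[0,0,0]]
    - [[-1.3,0,8],[0,0,0]]
    - [[-1.3,0,8],[0,0,0]]

```text
t: 23.65
ee_pos: [457.4, -54.0, 54.0]
orientation: [-3.14, -0.042, 0.001]
ft_force: [-3.8, 0.3, 12.2]
width: -0.0
grasp_force: 6.3
```

```bash
python3 - <<'E'
from h import *
D=41
o=ctrl.get_obs();m=M.inv().apply(o["ee_pos"]-np.r_[O,0]);t=m+[0,0,D];print(o["t"],o["ft_force"],"tip mould",t)
c=t[[0,2]]-[10.5,0]-P;print("corner r %.1f th %.2f"%(np.hypot(*c),np.arctan2(-c[0],c[1])))
E
```

```text
23.65 [-3.81412998  0.3480611  12.18084586] tip mould [-66.73064988  -0.16875709  94.97959652]
corner r 52.5 th 1.48
```

>>> servo_tool:
  deltas:
    - [[0,0,0],[0,0,0]]
    - [[0,0,-10],[0,0,0]]
    - [[0,0,-30],[0,0,0]]
    - [[0,0,-60],[0,0,0]]
    - [[0,0,-90],[0,0,0]]

```text
t: 24.07
ee_pos: [456.6, -54.0, 144.1]
orientation: [-3.14, -0.042, 0.003]
ft_force: [0.3, 0.1, 0.6]
width: 0.4
grasp_force: 0.0
```

>>> servo_tool:
  deltas:
    - [[0,0,-10],[0,0,0]]
    - [[0,0,-10],[0,0,0]]
    - [[0,0,-10],[0,0,0]]
    - [[0,0,-10],[0,0,0]]

```text
t: 24.4
ee_pos: [456.5, -54.0, 152.2]
orientation: [-3.14, -0.042, 0.003]
ft_force: [1.1, -0.1, -0.4]
width: 0.3
grasp_force: 0.0
```

```bash
python3 - <<'E'
from h import *
o=ctrl.get_obs();print(o["t"],o["ft_force"],o["ee_pos"])
p=get_image("scene");C=M.inv().apply(cloud(p,np.ones((480,640),bool))-[524.9,-50,.7])
q=C[(abs(C[:,1])<45)&(abs(C[:,2]-72)<3)];print("far end",np.percentile(q[q[:,0]>40][:,0],[95,99,99.7]))
g=C[(abs(C[:,1])<7)&(C[:,0]>-88)&(C[:,0]<-42)&(C[:,2]>85)&(C[:,2]<150)];k=np.polyfit(g[:,0],g[:,2],1);print("lever",len(g),k,np.percentile(g[:,2],[5,50,95]))
cv2.imwrite("pics/z1.png",cv2.resize(p["frame"][150:270,290:450],(800,600),interpolation=cv2.INTER_CUBIC))
E
```

```text
24.4 [ 1.09245763 -0.10019317 -0.40083475] [456.47068766 -53.96466231 152.16732666]
far end [75.59483588 77.68322808 78.37804552]
lever 139 [1.31781856e-02 9.27331049e+01] [88.26308411 92.29068563 93.93590364]
```

View pics/z1.png

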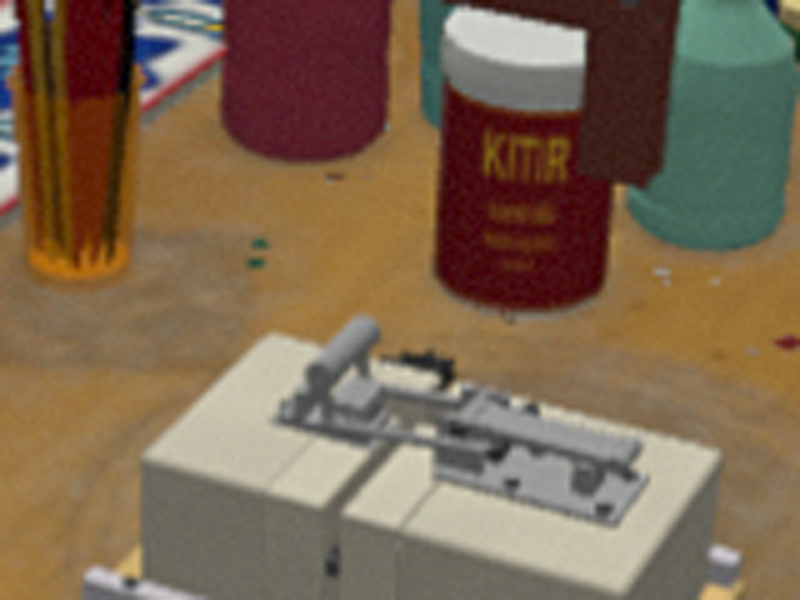

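The picture shows the lever flat at (550,430), the loop hooked behind the keeper at (350,400), and the gap narrowed at (340,490). The gripper is clear of the latch.

```bash
python3 -c "
from h import *
print(close_job())"
```

```text
the job is handed in; nothing more can be done
None
```

The mould is latched and the job is handed in: the hook bar sits under the keeper's nose, the lever lies flat by itself, and the camera puts the gap at about 7 to 8 mm; while feeling for the slot the bar once pressed the fence top at about 22 N (limit 35 N), and the result of the judging was not shown.

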